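# Set and lock the roller gap of a marzipan sheeter

### The job

Set the marzipan sheeter to its working thickness: swing the lever until the flat on the roller shaft squarely faces the leaning setscrew, then turn the T-handled hex key clockwise until the setscrew is tight on the flat. Draw the key out and lay it in the steel tray, leaving the things around where they stand.

Things in the scene. Friction and masses are not known exactly. Their poses are not given: they have to be found in the camera images.
- sheeter: small bench marzipan sheeter, fixed: white cast frame, 140 x 152 mm base, 148 mm high, two steel rollers between side plates, steel feed apron at its front (-x). Origin: on the worktop under the shaft axis, at the inner face of the side plate next to the lever; x to the back, y along the rollers away from the lever. The shaft axis runs along y at x = 0, z = 105 mm.
- gap_shaft (a joint): turn of roller shaft and lever, rad: 0 = its milled flat (18 mm wide on the 30 mm shaft, seen at the bare end and between boss and lever) squarely faces the setscrew and the arm, parallel to the flat, leans 62 degrees back from upright; starts -1.05 to -0.5; grows as the lever swings to the back (+x of the sheeter); stops at -1.3, 0.4. Stays where left (about 3 N at the grip).
- grip_middle (a point): middle of the lever's black round grip, 25 mm thick, 64 mm long, lying parallel to the shaft axis (the sheeter's y) and 85 mm from it; the grip spins freely on its pin. Lies 115 mm to the -y side of the sheeter's origin.
- shaft_end (a point): centre of the shaft's bare end face on the shaft axis, at the sheeter's x = 0, y = -96 mm, z = 105 mm.
- setscrew (a joint): turn of the setscrew, rad: 0 slack (as at the start), grows clockwise seen from the key's handle. It comes tight on the flat at about 1.1, having gone in 3.5 mm. If the flat does not face it, its tip meets the round of the shaft after some 0.2, and if forced it springs back. 0.06 N m of friction.
- screw_mouth (a point): mouth of the setscrew's hexagon socket (12.6 mm across flats, 26 mm deep), at the end of the round white boss (33 mm thick) on the lever side of the frame. Its z axis points out along the screw and leans 28 degrees from vertical to the sheeter's front (-x).
- hex_key: loose hex key with black T handle, 260 g, standing in the setscrew. Origin: centre of the crossbar, 90 mm long (x), 16 wide (y), 18 deep (z), flat sides; the 12 mm hexagon blade runs along -z to 86 mm. At the start it is 60 mm above the boss, z along the screw within 2 degrees. It has play in the socket: the handle turns 1.15 to 1.3 rad (clockwise, about -z) till the screw is tight.
- key_tip (a point): end of the key's blade, on its axis, 86 mm below the crossbar's centre.
- steel_tray: shallow stainless tray, fixed, 190 (x) x 150 (y) mm, floor 3 mm thick, walls 3 mm, rolled rim at 25 mm height. Origin: centre of the underside.
- ring_cutter_2: steel ring cutter, 54 mm wide, 42 mm high, loose, between the sheeter and the tray; stays where it stands. Origin: centre of the underside.
- sugar_tin: square tin, 73 x 69 x 62 mm, loose, right of the sheeter; stays where it stands. Origin: centre of the underside.
There are look-alikes about, which are no part of the job. There is more than one size of the hex_key; the one meant has the size given above.

How it is judged:
On the way, in this order (a step that is already met when the one before it is completed fails the run):
1. the shaft has been turned until its flat faces the setscrew (value of joint gap_shaft between -0.12 and 0.12 rad), for 0.3 s.
2. the setscrew has been tightened on the flat (all of step 1 and value of joint setscrew above 0.9 rad), for 0.2 s.
At the end, for the whole second after the job is handed in: The flat faces the setscrew (shaft within 0.12 rad of 0), the setscrew is tight (0.9 rad or more), and the key lies at rest in the tray: handle and tip within its walls, crossbar centre below 45 mm and tip below 40 mm (all of step 2 and x of hex_key in the frame of steel_tray between -0.095 and 0.095 m and y of hex_key in the frame of steel_tray between -0.075 and 0.075 m and x of key_tip in the frame of steel_tray between -0.11 and 0.11 m and y of key_tip in the frame of steel_tray between -0.09 and 0.09 m and height (world z) of hex_key below 0.045 m and height (world z) of key_tip below 0.04 m and linear speed of hex_key below 0.02 m/s); the robot touches nothing.
It fails at once if the ring cutter or the sugar tin is pushed more than 30 mm from its place (distance of any of ring_cutter_2, sugar_tin from where it was at the start of the episode above 0.03 m).
It also fails if it takes over 53 s, if anything falls off the work surface, if the arm or the gripper's body presses on something with over 40 N, if the wrist force passes 120 N, or if a joint passes its speed limit or range.

### The arm

A 6-joint arm with a two-finger parallel gripper is mounted at the origin on the work surface; the furniture and walls round the work are solid. World frame = base frame: x ahead of the robot, y to its left, z up, the work surface at z = 0. Lengths are in m, angles in rad, forces in N, time in s.
With the tool pointing down it reaches from about 0.35 to 0.725 m from the base axis. Payload 6 kg.
Tool frame: the origin (TCP) lies at the very end of the fingers, on their centre line; the grasp point (between the pads) lies bot.tcp_to_grasp behind it (bot.tcp_to_grasp is the distance from the TCP to the grasp point, in m); z points along the fingers, y is the line along which they close (so a half turn about z gives the same grasp; the last joint's range is limited). The gripper opens to 85 mm and grips with 20 to 120 N. Pads are 22 mm wide; open, the fingers measure 114 mm over their backs; the gripper's body (76 mm by 85 mm) begins 54 mm behind the grasp point. The pads swing forward as they close: fully open they stand 13 mm farther back than shut.
Start: joints at [-0.941, 0.04, 0.085, 0, -1.615, -0.334], TCP at [0.175, -0.574, 0.231] pointing down, gripper open.
Joint ranges: [-2.56, 2.56], [-1.29, 2.01], [-1.08, 1.49], [-3.29, 1.98], [-2.81, -0.18], [-2.99, 2.99]. Speed limits (rad/s): [2.57, 2.57, 3.01, 3.14, 3.14, 3.14].

### API

Orientations are given as a unit quaternion [x, y, z, w].
In Python, from rig import bot gives the robot as it stands.
- The arm moves only by the tool step_arm, never from a script. Its arguments are lists of equal length, an entry for each row: "travel": the shift along the world's x, y, z in m, a list of three; "turn": the turn, a rotation vector about the world's x, y, z in rad, a list of three; "grip": the closure, from 0 (fully open) to 1 (shut). A call has 1 to 5 rows; each row is the pose to reach, as a shift and turn from the pose commanded when the call began; what a row does not reach only later rows make up. A row lasts 1/10 s, in which the tool goes at most 50 mm and 8.59 degrees, less where a joint would pass 70% of its speed; a pose out of reach is approached as far as the arm can. A call with a gripper value outside its range is refused whole. The fingers move at their own pace and stop on an object; "squeeze" is the grip in N (left out, the last holds). Time passes only in rows, so rows that repeat a pose let the fingers close. It gives the time, the measured TCP pose, the force, the opening and the grip force at its end, in the units of the state.
- bot.observe(): the state, without advancing time (a new reading comes with each control period).
- bot.read_camera(name): name is "scene" or "top" or "wrist"; returns a dict with "img" (420x560x3 uint8, red, green, blue), "K" (3x3 intrinsics, pixels), "xyz" and "orientation" of the camera in the world. Camera axes: x right, y down, z forward; pixel columns grow to the right and rows downward; lengths in m; the calibration is good to about 2 mm. A picture is of the moment at which its call begins. There is no depth.
- bot.finish_job(): hands the job in; it is judged then, once.
The state is a dict: "time_s": time; "joints": joint angles; "dq": joint speeds; "joint_efforts": joint torques, N m; "position": TCP position; "orientation": TCP orientation; "wrist_force": force on the tool from outside, world axes, zero at the start; "torque": the same for the moment, N m; "finger_gap": opening from 0.0 (shut) to 1.0 (fully open); "grasp_force": force on a finger pad.
Only numpy, scipy, OpenCV 4.12 (cv2) and the standard library are available. Lean on these libraries where they do the work, as an engineer would, in place of code of your own. Each camera call takes 0.05 s, during which the arm holds its last target. There are 200 camera calls.

## Working session

There is one attempt and no reset: what is moved stays moved. The work goes in short steps, Python scripts to look and compute and a tool call to move; the robot and the scene stay as the last step left them, time stands still between calls to the robot, and variables do not carry over. Pictures are saved under pics/ and viewed, at most 10 in all, crops included, and the job is handed in when it is done.

Besides the shell and the picture viewer there is one more tool, called after "Request:" in YAML: its name, and indented under it one key for each argument. step_arm: Moves the arm, as the interface text tells. Its arguments: {"type":"object","properties":{"travel":{"type":"array"},"turn":{"type":"array"},"grip":{"type":"array"},"squeeze":{"type":"number"}},"required":["travel","turn","grip"]}

```bash
ls; mkdir -p pics
cat > h.py <<'E'
import numpy as np, cv2
from scipy.spatial.transform import Rotation as R
from rig import bot
def ray(c,u,v):
    d=R.from_quat(c["orientation"]).as_matrix()@np.linalg.inv(c["K"])@np.array([u,v,1.]); return np.array(c["xyz"]),d/np.linalg.norm(d)
def plane(c,u,v,z):
    o,d=ray(c,u,v); return o+d*(z-o[2])/d[2]
def tri(c1,p1,c2,p2):
    o1,d1=ray(c1,*p1);o2,d2=ray(c2,*p2)
    A=np.stack([d1,-d2],1);s=np.linalg.lstsq(A,o2-o1,rcond=None)[0]
    a=o1+s[0]*d1;b=o2+s[1]*d2
    return (a+b)/2,np.linalg.norm(a-b)
def proj(c,P):
    q=R.from_quat(c["orientation"]).as_matrix().T@(np.asarray(P)-c["xyz"]); q=c["K"]@q; return q[:2]/q[2]
def save(n,img): cv2.imwrite("pics/"+n+".png",cv2.cvtColor(img,cv2.COLOR_RGB2BGR))
E
python3 - <<'E'
from h import *
import pickle
C={n:bot.read_camera(n) for n in("scene","top","wrist")}
pickle.dump(C,open("c0.pkl","wb"))
for n in C: print(n,np.round(C[n]["xyz"],3),np.round(R.from_quat(C[n]["orientation"]).as_matrix(),3).tolist(),C[n]["K"][0,0])
save("scene0",C["scene"]["img"]);save("top0",C["top"]["img"])
s=bot.observe();print(bot.tcp_to_grasp,s)
E
```

```text
pics
scene [-0.129  0.604  0.793] [[-0.744, -0.414, 0.524], [-0.668, 0.46, -0.586], [0.002, -0.786, -0.619]] 447.3912328042909
top [0.357 0.018 0.989] [[-0.014, -0.997, 0.075], [-1.0, 0.013, -0.017], [0.016, -0.076, -0.997]] 392.93513889103906
wrist [ 0.111 -0.593  0.373] [[-0.292, 0.923, 0.251], [0.956, 0.281, 0.078], [0.002, 0.263, -0.965]] 321.02556501289314
0.0187 {'time_s': 0.15, 'joints': array([-9.41301892e-01,  4.06876686e-02,  8.40479551e-02, -3.29948940e-04,
       -1.61551783e+00, -3.33704787e-01]), 'dq': array([ 0.00068795, -0.00230785,  0.00255712,  0.00164492, -0.00215327,
       -0.00077533]), 'joint_efforts': array([-2.48783426e-04, -3.68609548e+01,  3.47698116e+01,  6.93635255e+00,
       -4.26946644e-03,  7.64461305e-06]), 'position': array([ 0.17488091, -0.57368029,  0.23050597]), 'orientation': array([-1.47363413e-01,  9.89082167e-01,  6.79533189e-04, -1.69187766e-04]), 'wrist_force': array([-0.31242746, -0.40266782,  0.32981589]), 'torque': array([-0.02305982, -0.01482255,  0.04644643]), 'grasp_force': 0.0, 'finger_gap': 1.0034968399901356}
```

View pics/scene0.png

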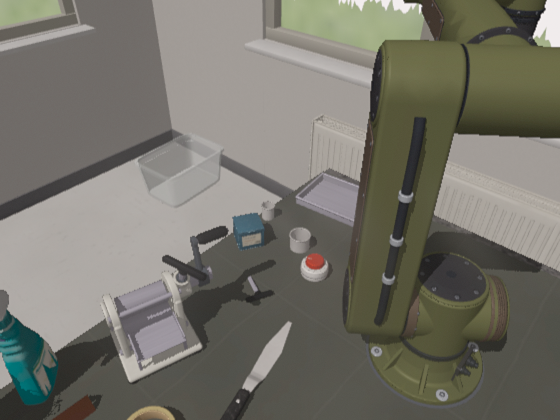

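View pics/top0.png

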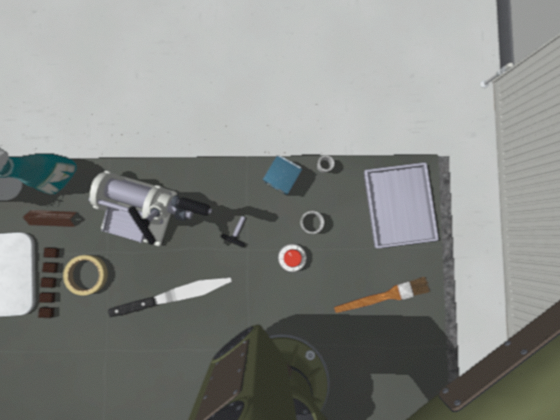

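The sheeter is at about top (140,205) and scene (150,310). For the key, the candidates are the T key in the boss, top (141,225) and scene (185,268), and a smaller loose hex key, top (236,232) and scene (255,290). I choose the one standing in the boss. The lever grip is at top (192,206) and scene (212,235), the tray at top (402,205), the ring cutter between them at top (313,222) with a smaller look-alike at (326,163), and the tin at top (283,175).

Run:
```python
from h import *
import pickle
C=pickle.load(open("c0.pkl","rb"))
a=cv2.resize(C["top"]["img"][170:250,85:245],None,fx=4,fy=4,interpolation=cv2.INTER_CUBIC)
b=cv2.resize(C["scene"]["img"][217:287,110:270],None,fx=4,fy=4,interpolation=cv2.INTER_CUBIC)
save("crop0",np.vstack([a,b]))
T=C["top"]
for p in[(366,170),(428,165),(437,241),(377,246)]: print(plane(T,*p,0.025).round(3))
for p in [(313,222),(283,175)]: print(plane(T,*p,0.05).round(3))
```

```text
[ 0.52  -0.218  0.025]
[ 0.531 -0.374  0.025]
[ 0.342 -0.388  0.025]
[ 0.332 -0.239  0.025]
[ 0.392 -0.081  0.05 ]
[ 0.506 -0.011  0.05 ]
```

View pics/crop0.png

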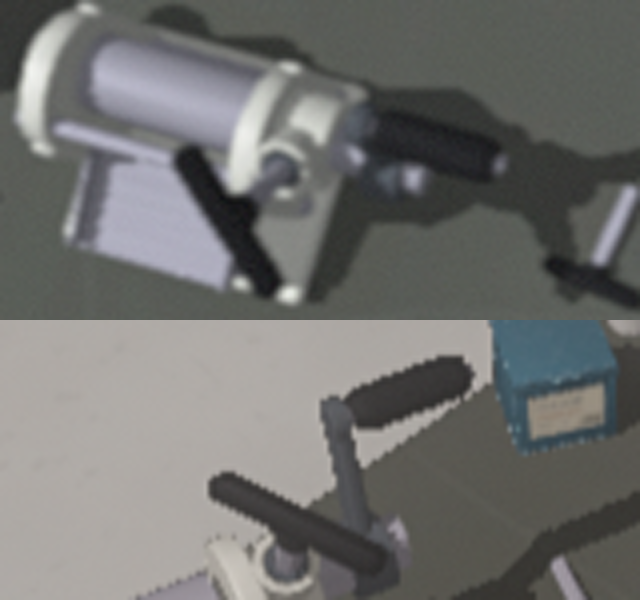

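Run:
```python
from h import *
import pickle
C=pickle.load(open("c0.pkl","rb"));T=C["top"];S=C["scene"]
P={}
for n,a,b in[("gripA",(179.5,204.2),(201,238)),("gripB",(207.5,211),(224.5,231)),("barA",(132,209.5),(165.5,258.3)),("barB",(152,240.5),(203,277)),("end",(189,215),(210,270.7)),("boss",(155,213),(182,278))]:
    P[n],e=tri(T,a,S,b);print(n,P[n].round(3),round(e,4))
d=P["gripB"]-P["gripA"];print(np.degrees(np.arctan2(d[1],d[0])),np.linalg.norm(d))
# sheeter base front edge & back corners in top
```

```text
gripA [0.425 0.203 0.197] 0.0017
gripB [0.412 0.149 0.189] 0.0015
barA [0.415 0.293 0.213] 0.0009
barB [0.353 0.262 0.183] 0.0013
end [0.409 0.202 0.115] 0.0002
boss [0.412 0.268 0.143] 0.0004
-103.28666227247795 0.05584094953752292
```

Request:
step_arm:
  travel:
    - [0.14,0.19,0.1]
    - [0.14,0.19,0.1]
    - [0.14,0.19,0.1]
    - [0.14,0.19,0.1]
    - [0.14,0.19,0.1]
  turn:
    - [0,0,1.04]
    - [0,0,1.04]
    - [0,0,1.04]
    - [0,0,1.04]
    - [0,0,1.04]
  grip: [0,0,0,0,0]

```text
time_s: 0.65
position: [0.312, -0.3869, 0.3294]
orientation: [-0.502, 0.865, 0.0, 0.0]
wrist_force: [0.8, -0.9, 0.0]
finger_gap: 0.997
grasp_force: 0.0
```

Request:
step_arm:
  travel:
    - [0.08,0.235,0]
    - [0.08,0.235,0]
    - [0.08,0.235,0]
    - [0.08,0.235,0]
    - [0.08,0.235,0]
  turn:
    - [0,0,0.29]
    - [0,0,0.29]
    - [0,0,0.29]
    - [0,0,0.29]
    - [0,0,0.29]
  grip: [0,0,0,0,0]

```text
time_s: 1.15
position: [0.3915, -0.1516, 0.3288]
orientation: [-0.619, 0.785, -0.0, 0.0]
wrist_force: [1.5, -0.0, -0.7]
finger_gap: 1.004
grasp_force: 0.0
```

Request:
step_arm:
  travel:
    - [0.02,0.22,0]
    - [0.02,0.22,0]
    - [0.02,0.22,0]
    - [0.02,0.22,0]
    - [0.02,0.22,0]
  turn:
    - [0,0,0]
    - [0,0,0]
    - [0,0,0]
    - [0,0,0]
    - [0,0,0]
  grip: [0,0,0,0,0]

```text
time_s: 1.65
position: [0.411, 0.0699, 0.328]
orientation: [-0.621, 0.784, 0.001, -0.0]
wrist_force: [0.5, -0.9, -1.1]
finger_gap: 1.003
grasp_force: 0.0
```

Run:
```python
from h import *
import pickle
W=bot.read_camera("wrist");pickle.dump(W,open("w1.pkl","wb"));s=bot.observe()
print(s["position"].round(3),s["orientation"].round(3),W["xyz"].round(3),s["joints"].round(2))
print([proj(W,p).round(0) for p in [(.4185,.176,.193),(.409,.202,.105),(.384,.277,.198)]])
save("w1",W["img"])
```

```text
[0.411 0.071 0.328] [-0.621  0.784  0.001 -0.001] [0.396 0.005 0.471] [ 0.66 -0.41 -0.13 -0.   -1.86 -0.89]
[array([298., 308.]), array([306., 286.]), array([352., 388.])]
```

View pics/w1.png

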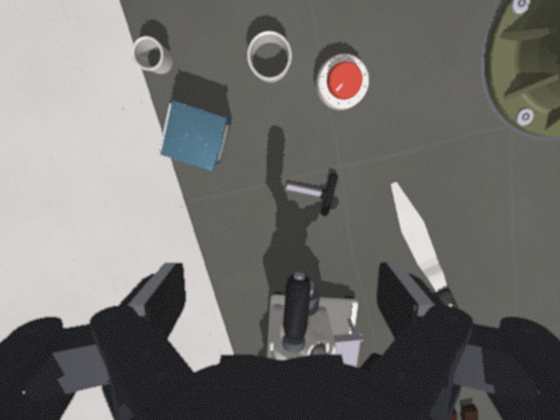

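Request:
step_arm:
  travel:
    - [0.0075,0.1055,-0.06]
    - [0.0075,0.1055,-0.06]
    - [0.0075,0.1055,-0.11]
    - [0.0075,0.1055,-0.157]
    - [0.0075,0.1055,-0.157]
  turn:
    - [0,0,0]
    - [0,0,0]
    - [0,0,0]
    - [0,0,0]
    - [0,0,0]
  grip: [0,0,0,0,0]

```text
time_s: 2.2
position: [0.4162, 0.1709, 0.1651]
orientation: [-0.62, 0.785, 0.001, -0.005]
wrist_force: [-0.6, -0.8, -1.0]
finger_gap: 1.001
grasp_force: 0.0
```

Request:
step_arm:
  travel:
    - [0,0,0]
    - [0,0,0]
    - [0,0,0]
    - [0,0,0]
    - [0,0,0]
  turn:
    - [0,0,0]
    - [0,0,0]
    - [0,0,0]
    - [0,0,0]
    - [0,0,0]
  grip: [1,1,1,1,1]
  squeeze: 25

```text
time_s: 2.7
position: [0.4197, 0.172, 0.1738]
orientation: [-0.619, 0.785, -0.0, 0.002]
wrist_force: [-1.0, 0.6, 5.6]
finger_gap: 0.283
grasp_force: 24.1
```

Request:
step_arm:
  travel:
    - [0.0168,-0.004,-0.0043]
    - [0.0323,-0.0076,-0.0121]
    - [0.046,-0.0109,-0.023]
    - [0.0555,-0.0131,-0.0342]
    - [0.0615,-0.0145,-0.0443]
  turn:
    - [0,0,0]
    - [0,0,0]
    - [0,0,0]
    - [0,0,0]
    - [0,0,0]
  grip: [1,1,1,1,1]

```text
time_s: 3.2
position: [0.4794, 0.154, 0.1262]
orientation: [-0.618, 0.786, -0.001, -0.004]
wrist_force: [-8.4, -9.1, 0.0]
finger_gap: 0.275
grasp_force: 24.3
```

Request:
step_arm:
  travel:
    - [0,0,0]
    - [0,0,0]
    - [0,0,0]
    - [0,0,0]
  turn:
    - [0,0,0]
    - [0,0,0]
    - [0,0,0]
    - [0,0,0]
  grip: [1,1,1,1]

```text
time_s: 3.6
position: [0.4793, 0.154, 0.1262]
orientation: [-0.618, 0.786, -0.001, -0.004]
wrist_force: [-0.8, -11.6, -3.4]
finger_gap: 0.282
grasp_force: 24.7
```

Run:
```python
from h import *
import pickle
s=bot.observe();print(s["position"].round(4),s["wrist_force"].round(1),s["finger_gap"])
C={n:bot.read_camera(n) for n in("scene","top")};pickle.dump(C,open("c1.pkl","wb"))
a=cv2.resize(C["top"]["img"][160:260,85:235],None,fx=4,fy=4,interpolation=cv2.INTER_CUBIC)
b=cv2.resize(C["scene"]["img"][215:315,120:170+100],None,fx=4,fy=4,interpolation=cv2.INTER_CUBIC)[:200*1]
b=cv2.resize(C["scene"]["img"][232:282,120:270],None,fx=4,fy=4,interpolation=cv2.INTER_CUBIC)
save("c1",np.vstack([a,b]))
```

```text
[0.4793 0.154  0.1262] [ -0.8 -11.6  -3.4] 0.28202612077770467
```

View pics/c1.png

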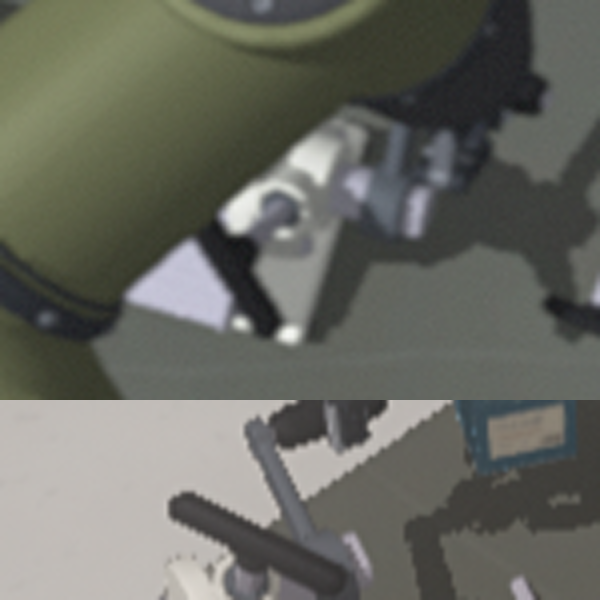

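Run:
```python
from h import *
import pickle
C=pickle.load(open("c1.pkl","rb"));T=C["top"];S=C["scene"]
f,e=tri(T,(189.5,213),S,(209.3,270.8));print("flat",f.round(4),e)
g,e=tri(T,(184.3,193.8),S,(185.5,238.3));print("pivot",g.round(4),e)
X=np.array([.973,-.23,0]);Y=np.array([.23,.973,0])
ax=f+.0056*X; ax[2]=.105
t=bot.observe()["position"]+[0,0,.0187]
for p in(g,t): d=p-ax;print("x,y,z",(d@X).round(4),(d@Y).round(4),d[2].round(4),"lean",np.degrees(np.arctan2(d@X,d[2])),"r",np.hypot(d@X,d[2]))
for zz in(.105,.15,.2): print([proj(c,np.array([*(ax+0*Y)[:2],zz])).round(1) for c in (T,S)])
```

```text
flat [0.4129 0.2008 0.1111] 0.0008498453520687198
pivot [0.4562 0.2055 0.1779] 0.020339840946453844
x,y,z 0.0354 0.0145 0.0729 lean 25.888245945033564 r 0.08105915365674145
x,y,z 0.0697 -0.0303 0.0399 lean 60.17398346469845 r 0.08030816595285385
[array([190.8, 210.9]), array([208.1, 271.2])]
[array([186.4, 209.5]), array([206.1, 255.9])]
[array([181. , 207.7]), array([203.8, 237.7])]
```

Request:
step_arm:
  travel:
    - [0,0,0]
    - [0,0,0]
    - [0,0,0]
    - [0,0,0.04]
    - [0,0,0.08]
  turn:
    - [0,0,0]
    - [0,0,0]
    - [0,0,0]
    - [0,0,0]
    - [0,0,0]
  grip: [0,0,0,0,0]

```text
time_s: 4.2
position: [0.48, 0.1573, 0.2079]
orientation: [-0.62, 0.785, 0.0, -0.001]
wrist_force: [-0.1, -0.6, 1.1]
finger_gap: 1.001
grasp_force: 0.0
```

Run:
```python
from h import *
s=bot.observe();print(s["position"].round(4),s["finger_gap"],s["joints"].round(2))
a=np.radians(28);X=np.array([.973,-.23,0]);kz=-np.sin(a)*X+np.cos(a)*np.array([0,0,1]);kz/=np.linalg.norm(kz)
A=np.array([.415,.293,.213]);B=np.array([.353,.262,.183]);c=(A+B)/2
b=A-B;b-=b@kz*kz;b/=np.linalg.norm(b);print("bar",b.round(3),"kz",kz.round(3),c)
y=np.cross(kz,b); y=y if y[1]<0 else -y
z=-kz;M=np.stack([np.cross(y,z),y,z],1)
R1=R.from_matrix(M);R0=R.from_quat(s["orientation"]);print("y",y.round(3),"rotvec",(R1*R0.inv()).as_rotvec().round(3),"quat",R1.as_quat().round(4))
print("standoff",(c+kz*.1).round(4),"grasp",(c-kz*.0187).round(4))
```

```text
[0.48   0.1573 0.2079] 1.0013491246563382 [ 0.72 -0.21 -0.2  -0.   -1.59 -0.95]
bar [0.83  0.408 0.38 ] kz [-0.457  0.108  0.883] [0.384  0.2775 0.198 ]
y [ 0.32  -0.906  0.276] rotvec [-0.582 -0.141  2.15 ] quat [0.9513 0.1913 0.2198 0.101 ]
standoff [0.3383 0.2883 0.2863] grasp [0.3925 0.2755 0.1815]
```

Request:
step_arm:
  travel:
    - [-0.06,0.013,0.152]
    - [-0.06,0.013,0.152]
    - [-0.06,0.013,0.152]
    - [-0.06,0.013,0.152]
    - [-0.06,0.013,0.152]
  turn:
    - [-0.039,-0.009,0.143]
    - [-0.078,-0.019,0.287]
    - [-0.116,-0.028,0.43]
    - [-0.155,-0.037,0.573]
    - [-0.194,-0.047,0.717]
  grip: [0,0,0,0,0]

```text
time_s: 4.7
position: [0.4204, 0.1713, 0.3633]
orientation: [0.854, -0.512, 0.09, 0.038]
wrist_force: [-0.5, -0.1, -1.1]
finger_gap: 1.002
grasp_force: 0.0
```

Request:
step_arm:
  travel:
    - [-0.06,0.07,0.01]
    - [-0.06,0.07,0.01]
    - [-0.06,0.07,0.01]
    - [-0.06,0.07,0.01]
    - [-0.06,0.07,0.01]
  turn:
    - [-0.039,-0.009,0.143]
    - [-0.078,-0.019,0.287]
    - [-0.116,-0.028,0.43]
    - [-0.155,-0.037,0.573]
    - [-0.194,-0.047,0.717]
  grip: [0,0,0,0,0]

```text
time_s: 5.2
position: [0.3601, 0.2413, 0.3698]
orientation: [0.969, -0.17, 0.166, 0.076]
wrist_force: [-0.4, 0.2, -0.5]
finger_gap: 1.0
grasp_force: 0.0
```

Request:
step_arm:
  travel:
    - [-0.01,0.02,-0.02]
    - [-0.01,0.02,-0.03]
    - [-0.022,0.048,-0.04]
    - [-0.022,0.048,-0.06]
    - [-0.022,0.048,-0.083]
  turn:
    - [-0.039,-0.009,0.143]
    - [-0.078,-0.019,0.287]
    - [-0.116,-0.028,0.43]
    - [-0.155,-0.037,0.573]
    - [-0.194,-0.047,0.717]
  grip: [0,0,0,0,0]

```text
time_s: 5.7
position: [0.338, 0.2895, 0.2863]
orientation: [0.951, 0.195, 0.22, 0.1]
wrist_force: [1.4, -0.5, 0.1]
finger_gap: 0.995
grasp_force: 0.0
```

Run:
```python
from h import *
import pickle
s=bot.observe();print(s["position"].round(4),s["orientation"].round(4),s["joints"].round(2))
C={n:bot.read_camera(n) for n in("scene","top","wrist")};pickle.dump(C,open("c2.pkl","wb"))
W=C["wrist"]["img"]
b=cv2.resize(C["scene"]["img"][217:287,110:270],(560,245),interpolation=cv2.INTER_CUBIC)
save("c2",np.vstack([W[:350],b]))
```

```text
[0.338  0.2895 0.2863] [0.9506 0.1951 0.2197 0.1001] [ 1.55 -0.58 -0.56  0.48 -1.69  0.46]
```

View pics/c2.png

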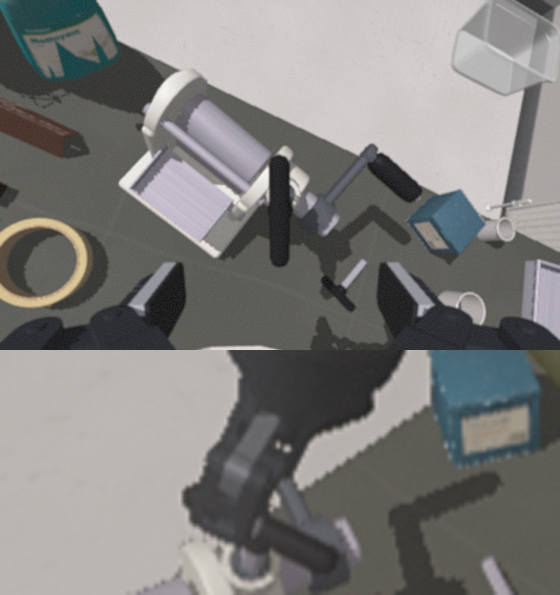

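Run:
```python
from h import *
import pickle
W=pickle.load(open("c2.pkl","rb"))["wrist"]
print([proj(W,p).round(1) for p in[(.415,.293,.213),(.384,.2775,.198),(.353,.262,.183),(.4129,.2008,.1111)]])
s=bot.observe();M=R.from_quat(s["orientation"]).as_matrix();t=s["position"]
# where tool-axis points lie in image
for d in(0,.08,.1,.12): print(d,proj(W,t+M[:,2]*d).round(1))
A=np.array([.415,.293,.213]);B=np.array([.353,.262,.183])
# axis estimate: end pts
X=np.array([.973,-.23,0]);X/=np.linalg.norm(X);Y=np.array([-X[1],X[0],0])
for e in([.409,.202],[.4129+.0055,.2008-.0013]):
  E0=np.array([*e,.105]); O=E0+Y*.096
  for yy in(-.115,):
    o,d=ray(W,395,177);k=((O+Y*yy-o)@Y)/(d@Y);q=o+k*d-O
    print("grip x,z",(q@X).round(4),q[2].round(4),"lean",np.degrees(np.arctan2(q@X,q[2])))
o,dA=ray(W,280,158);_,dB=ray(W,280,263)
# bar ends: assume perpendicular to kz with length ~.088, depth from angle
ang=np.arccos(dA@dB);print("cam->bar approx",.088/ang)
o,d=ray(W,280,211);
for D in(.088/ang,): print((o+d*D).round(4), "tool frame",(M.T@(o+d*D-t)).round(4))
```

```text
[array([281.8, 162.3]), array([281.4, 211.2]), array([281.1, 256.1]), array([330.7, 223.6])]
0 [281.9 267. ]
0.08 [281.5 219.3]
0.1 [281.4 212. ]
0.12 [281.3 205.7]
grip x,z 0.0701 0.0523 lean 53.26774924434217
grip x,z 0.0607 0.0517 lean 49.596834117851806
cam->bar approx 0.27144817032004825
[0.389  0.2738 0.1759] tool frame [-0.0051 -0.0011  0.1219]
```

Run:
```python
from h import *
import pickle
C=pickle.load(open("c2.pkl","rb"))
f=lambda i,k:cv2.resize(i,None,fx=k,fy=k,interpolation=cv2.INTER_CUBIC)
a=f(C["wrist"]["img"][135:245,265:430],4)      #660x440
b=f(C["top"]["img"][180:220,130:240],4) #440x160
b=np.hstack([b,np.zeros((160,220,3),np.uint8)])
save("c3",np.vstack([a,b]))
```

```text
(no output)
```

View pics/c3.png

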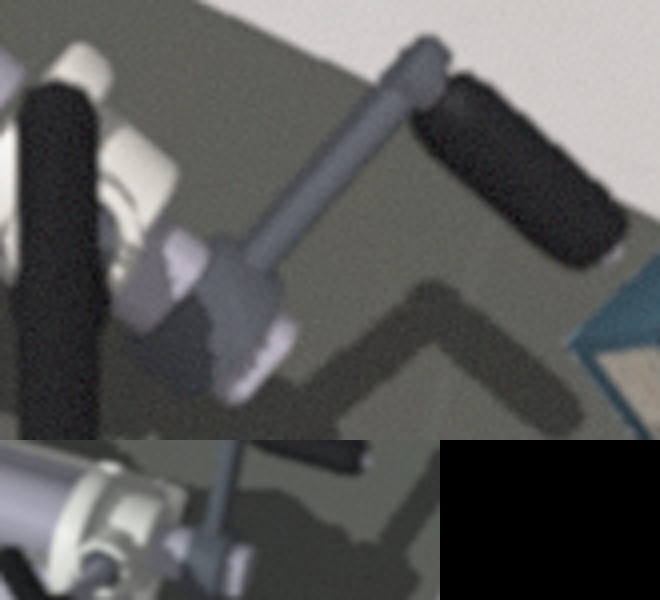

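Run:
```python
from h import *
import pickle
C=pickle.load(open("c2.pkl","rb"));T=C["top"];W=C["wrist"];S=C["scene"]
X=np.array([.973,-.23,0]);X/=np.linalg.norm(X);Y=np.array([-X[1],X[0],0])
img=T["img"].astype(int);m=(img.sum(2)<110)[165:195,180:230];
save("m",np.zeros((2,2,3),np.uint8))
for r in m: print("".join("#" if v else "." for v in r))
g,e=tri(T,(219.5,183.7),W,(415,196));print(g.round(4),e)
f,e2=tri(T,(189.5,213.3),W,(330.5,225));print("flat",f.round(4),e2)
f2,e3=tri(S,(209.3,270.8),W,(330.5,225));print("flat2",f2.round(4),e3)
for F in(f,f2):
  ax=F+.0056*X;ax[2]=.105;d=g-ax;print((d@X).round(4),(d@Y).round(4),d[2].round(4),np.degrees(np.arctan2(d@X,d[2])))
```

```text
..................................................
..................................................
..................................................
..................................................
..................................................
..................................................
..................................................
..................................................
..................................................
.................#####............................
....................#####.........................
.....................###.####.....................
........................#..######.................
...........................#..#####...............
...............................########...........
...............##................#..####..........
................####...............######.........
...................###...............#.#..........
.....................#.##.............#...........
.........................####.........#...........
.............................##.#.....#...........
................................##..#.#...........
...................................####...........
..................................................
..................................................
..................................................
..................................................
..................................................
..................................................
..................................................
[0.4723 0.1293 0.1421] 0.00364964091172792
flat [0.4119 0.2008 0.1114] 0.0013800396005977636
flat2 [0.4108 0.2016 0.1133] 0.0004474095383478542
0.0696 -0.0557 0.0371 61.97887115658842
0.0709 -0.0562 0.0371 62.405758079594605
```

Request:
step_arm:
  travel:
    - [0.02,-0.0047,-0.0386]
    - [0.0378,-0.0089,-0.073]
    - [0.0567,-0.0134,-0.1095]
    - [0.0567,-0.0134,-0.1095]
    - [0.0567,-0.0134,-0.1095]
  turn:
    - [0,0,0]
    - [0,0,0]
    - [0,0,0]
    - [0,0,0]
    - [0,0,0]
  grip: [0,0,0,0,0]

```text
time_s: 6.35
position: [0.3958, 0.2752, 0.1793]
orientation: [0.952, 0.189, 0.22, 0.1]
wrist_force: [-0.3, 0.1, 1.6]
finger_gap: 0.999
grasp_force: 0.0
```

Request:
step_arm:
  travel:
    - [0,0,0]
    - [0,0,0]
    - [0,0,0]
    - [0,0,0]
    - [0,0,0]
  turn:
    - [0,0,0]
    - [0,0,0]
    - [0,0,0]
    - [0,0,0]
    - [0,0,0]
  grip: [1,1,1,1,1]
  squeeze: 50

```text
time_s: 6.85
position: [0.3951, 0.2752, 0.1776]
orientation: [0.951, 0.192, 0.219, 0.1]
wrist_force: [0.7, -1.7, 3.3]
finger_gap: 0.177
grasp_force: 48.6
```

Run:
```python
from h import *
s=bot.observe();M=R.from_quat(s["orientation"]).as_matrix();t=s["position"]
print(t.round(4),M.round(3).tolist(),s["joints"].round(2),s["wrist_force"].round(1),s["torque"].round(2),s["finger_gap"])
W=bot.read_camera("wrist");save("w4",W["img"])
```

```text
[0.3951 0.2752 0.1776] [[0.83, 0.32, 0.456], [0.408, -0.907, -0.107], [0.379, 0.275, -0.884]] [ 1.38 -0.54 -0.73  0.49 -1.42  0.51] [ 0.7 -1.7  3.3] [-0.5   0.94 -0.36] 0.17657837569386886
```

View pics/w4.png

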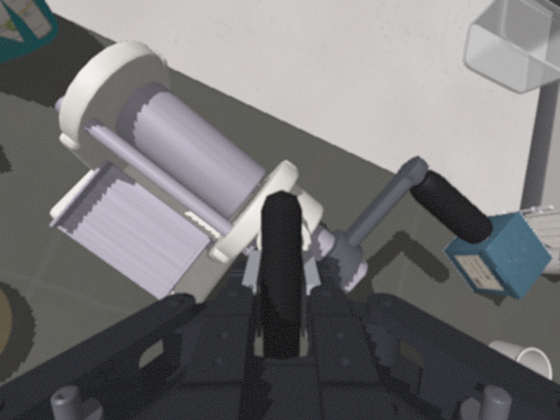

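Request:
step_arm:
  travel:
    - [0,0,0]
    - [0,0,0]
    - [0,0,0]
    - [0,0,0]
    - [0,0,0]
  turn:
    - [0.055,-0.013,-0.106]
    - [0.109,-0.026,-0.212]
    - [0.164,-0.039,-0.318]
    - [0.219,-0.051,-0.424]
    - [0.274,-0.064,-0.53]
  grip: [1,1,1,1,1]
  squeeze: 70

```text
time_s: 7.4
position: [0.3956, 0.2745, 0.1774]
orientation: [0.965, -0.101, 0.24, 0.031]
wrist_force: [4.9, -1.1, 0.2]
finger_gap: 0.177
grasp_force: 68.4
```

Run:
```python
from h import *
s=bot.observe();M=R.from_quat(s["orientation"]).as_matrix();t=s["position"]
print(t.round(4),M[:,2].round(3),s["joints"].round(2),s["wrist_force"].round(1),s["torque"].round(2),"about tool z",(s["torque"]@M[:,2]).round(3),s["finger_gap"])
```

```text
[0.3956 0.2745 0.1774] [ 0.456 -0.108 -0.883] [ 1.38 -0.55 -0.73  0.49 -1.42 -0.1 ] [ 4.9 -1.1  0.2] [-0.45 -0.58 -0.11] about tool z -0.046 0.1769281345243817
```

Request:
step_arm:
  travel:
    - [0,0,0]
    - [0,0,0]
    - [0,0,0]
    - [0,0,0]
    - [0,0,0]
  turn:
    - [0.055,-0.013,-0.106]
    - [0.109,-0.026,-0.212]
    - [0.164,-0.039,-0.318]
    - [0.219,-0.051,-0.424]
    - [0.269,-0.063,-0.522]
  grip: [1,1,1,1,1]

```text
time_s: 7.9
position: [0.3957, 0.2739, 0.1775]
orientation: [0.894, -0.377, 0.239, -0.04]
wrist_force: [4.4, -3.8, 1.3]
finger_gap: 0.179
grasp_force: 68.4
```

Run:
```python
from h import *
s=bot.observe();M=R.from_quat(s["orientation"]).as_matrix();t=s["position"]
print(t.round(4),s["joints"].round(2),s["wrist_force"].round(1),s["torque"].round(2),"about tool z",(s["torque"]@M[:,2]).round(3),s["finger_gap"])
```

```text
[0.3957 0.2739 0.1775] [ 1.38 -0.55 -0.73  0.49 -1.42 -0.69] [ 4.4 -3.8  1.3] [-1.03 -0.63 -0.35] about tool z -0.096 0.17924780287634817
```

Request:
step_arm:
  travel:
    - [0,0,0]
    - [0,0,0]
    - [0,0,0]
  turn:
    - [0.032,-0.008,-0.062]
    - [0.064,-0.015,-0.124]
    - [0.064,-0.015,-0.124]
  grip: [1,1,1]

```text
time_s: 8.2
position: [0.3958, 0.2738, 0.1775]
orientation: [0.866, -0.438, 0.235, -0.056]
wrist_force: [3.7, -4.1, 2.1]
finger_gap: 0.173
grasp_force: 68.4
```

Run:
```python
from h import *
s=bot.observe();M=R.from_quat(s["orientation"]).as_matrix();t=s["position"]
print(t.round(4),s["joints"].round(2),s["wrist_force"].round(1),s["torque"].round(2),"about tool z",(s["torque"]@M[:,2]).round(3),s["finger_gap"])
```

```text
[0.3958 0.2738 0.1775] [ 1.38 -0.55 -0.73  0.49 -1.42 -0.83] [ 3.7 -4.1  2.1] [-1.05 -0.29 -0.49] about tool z -0.018 0.1729407929289036
```

Request:
step_arm:
  travel:
    - [0,0,0]
    - [0,0,0]
    - [0,0,0]
  turn:
    - [0.032,-0.008,-0.062]
    - [0.055,-0.013,-0.106]
    - [0.055,-0.013,-0.106]
  grip: [1,1,1]

```text
time_s: 8.5
position: [0.3957, 0.2737, 0.1775]
orientation: [0.838, -0.489, 0.232, -0.07]
wrist_force: [3.4, -4.8, 1.5]
finger_gap: 0.178
grasp_force: 68.4
```

Run:
```python
from h import *
s=bot.observe();M=R.from_quat(s["orientation"]).as_matrix();t=s["position"]
print(t.round(4),s["joints"].round(3),s["joint_efforts"].round(2),s["wrist_force"].round(1),s["torque"].round(2),"about tool z",(s["torque"]@M[:,2]).round(3),s["finger_gap"])
C={n:bot.read_camera(n) for n in("wrist","top","scene")}
import pickle;pickle.dump(C,open("c5.pkl","wb"))
f=lambda i,k:cv2.resize(i,None,fx=k,fy=k,interpolation=cv2.INTER_CUBIC)
save("c5",np.vstack([C["wrist"]["img"][:360],np.hstack([f(C["scene"]["img"][225:295,130:223],3),f(C["top"]["img"][175:245,120:213],3)[:, :]])[:, :560] if 0 else cv2.resize(C["scene"]["img"][225:285,130:270],(560,240))]))
```

```text
[0.3957 0.2737 0.1775] [ 1.377 -0.546 -0.735  0.494 -1.424 -0.947] [ 2.8  -7.92 35.15  5.7   1.35 -0.52] [ 3.4 -4.8  1.5] [-1.25 -0.39 -0.57] about tool z -0.029 0.17799720750743045
```

View pics/c5.png

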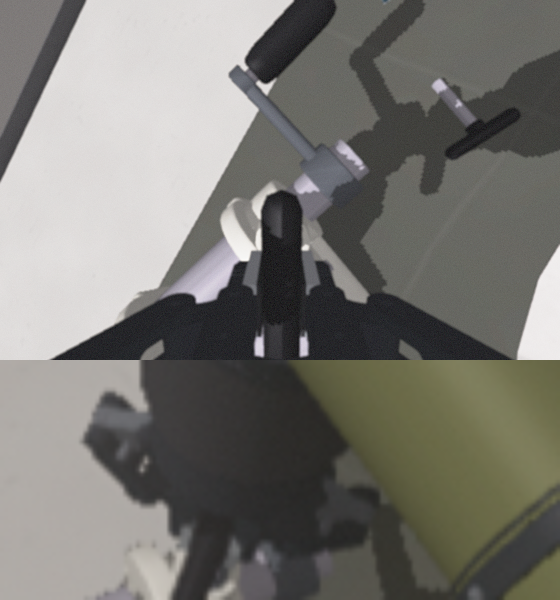

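Request:
step_arm:
  travel:
    - [0,0,0]
    - [0,0,0]
    - [0,0,0]
  turn:
    - [0.023,-0.005,-0.044]
    - [0.046,-0.011,-0.088]
    - [0.046,-0.011,-0.088]
  grip: [1,1,1]

```text
time_s: 8.95
position: [0.3957, 0.2736, 0.1776]
orientation: [0.813, -0.53, 0.228, -0.082]
wrist_force: [3.5, -5.6, 1.1]
finger_gap: 0.175
grasp_force: 68.5
```

Run:
```python
from h import *
s=bot.observe();M=R.from_quat(s["orientation"]).as_matrix();t=s["position"]
print(s["joints"].round(3),s["joint_efforts"].round(2),s["wrist_force"].round(1),s["torque"].round(2),"about tool z",(s["torque"]@M[:,2]).round(3),s["finger_gap"])
```

```text
[ 1.378 -0.547 -0.736  0.495 -1.423 -1.047] [ 2.82 -7.77 35.11  5.71  1.54 -0.52] [ 3.5 -5.6  1.1] [-1.45 -0.34 -0.55] about tool z -0.14 0.17534673975038714
```

Run:
```python
from h import *
import pickle
W=bot.read_camera("wrist");save("w6",W["img"])
for n,i in(("w4",cv2.imread("pics/w4.png")[:,:,::-1]),("c5",pickle.load(open("c5.pkl","rb"))["wrist"]["img"]),("now",W["img"])):
    g=i.astype(int).sum(2); out=[]
    for r in range(196,330,12):
        m=np.where(g[r,255:310]<115)[0]+255
        out.append((r,round(m.mean(),1) if len(m) else 0,len(m)))
    print(n,out)
```

```text
w4 [(196, np.float64(283.0), 16), (208, np.float64(285.9), 20), (220, np.float64(284.6), 26), (232, np.float64(284.1), 26), (244, np.float64(285.3), 23), (256, np.float64(282.5), 27), (268, np.float64(282.4), 29), (280, np.float64(283.2), 29), (292, np.float64(281.1), 32), (304, np.float64(278.6), 41), (316, np.float64(276.8), 41), (328, np.float64(279.3), 40)]
c5 [(196, np.float64(283.0), 23), (208, np.float64(288.8), 18), (220, np.float64(291.8), 13), (232, np.float64(283.2), 20), (244, np.float64(281.2), 35), (256, np.float64(281.1), 37), (268, np.float64(281.0), 43), (280, np.float64(281.2), 40), (292, np.float64(280.5), 38), (304, np.float64(279.3), 43), (316, np.float64(283.1), 45), (328, np.float64(293.5), 21)]
now [(196, np.float64(282.1), 24), (208, np.float64(287.1), 19), (220, np.float64(286.5), 17), (232, np.float64(283.0), 29), (244, np.float64(281.1), 35), (256, np.float64(280.8), 37), (268, np.float64(280.5), 42), (280, np.float64(281.0), 45), (292, np.float64(281.5), 42), (304, np.float64(282.5), 48), (316, np.float64(280.3), 38), (328, np.float64(292.2), 16)]
```

Request:
step_arm:
  travel:
    - [0,0,0]
    - [0,0,0]
    - [0,0,0]
  turn:
    - [0.046,-0.011,-0.088]
    - [0.091,-0.021,-0.177]
    - [0.091,-0.021,-0.177]
  grip: [1,1,1]

```text
time_s: 9.3
position: [0.3957, 0.2734, 0.1777]
orientation: [0.755, -0.609, 0.219, -0.104]
wrist_force: [1.9, -6.5, 1.9]
finger_gap: 0.174
grasp_force: 68.7
```

Run:
```python
from h import *
for k in range(4):
    W=bot.read_camera("wrist")
    s=bot.observe();M=R.from_quat(s["orientation"]).as_matrix()
    print(s["joints"].round(3),s["joint_efforts"].round(2),s["wrist_force"].round(1),s["torque"].round(2),"about tool z",(s["torque"]@M[:,2]).round(3),s["finger_gap"].round(3))
save("w7",W["img"])
```

```text
Traceback (most recent call last):
AttributeError: 'float' object has no attribute 'round'
```

Run:
```python
from h import *
for k in range(5):
    W=bot.read_camera("wrist")
    s=bot.observe();M=R.from_quat(s["orientation"]).as_matrix()
    print(s["joints"].round(3)[5],s["joint_efforts"].round(2)[5],s["wrist_force"].round(1),s["torque"].round(2),"about tool z",(s["torque"]@M[:,2]).round(3))
save("w7",W["img"])
T=bot.read_camera("top")["img"];S=bot.read_camera("scene")["img"]
f=lambda i,k:cv2.resize(i,None,fx=k,fy=k,interpolation=cv2.INTER_CUBIC)
save("c7",np.vstack([W["img"][:340],f(T[180:240,100:240],4)]))
```

```text
-1.246 -0.1 [ 2.2 -5.8  2.2] [-1.74 -0.14 -0.9 ] about tool z 0.011
-1.246 -0.05 [ 2.6 -4.9  2.8] [-1.77  0.   -0.85] about tool z -0.057
-1.246 -0.04 [ 3.8 -5.9  2.9] [-1.71 -0.21 -0.79] about tool z -0.057
-1.246 -0.04 [ 1.6 -5.3  2.9] [-1.72  0.03 -0.81] about tool z -0.075
-1.246 -0.04 [ 3.6 -5.8  2.4] [-1.76 -0.16 -0.82] about tool z -0.064
```

View pics/c7.png

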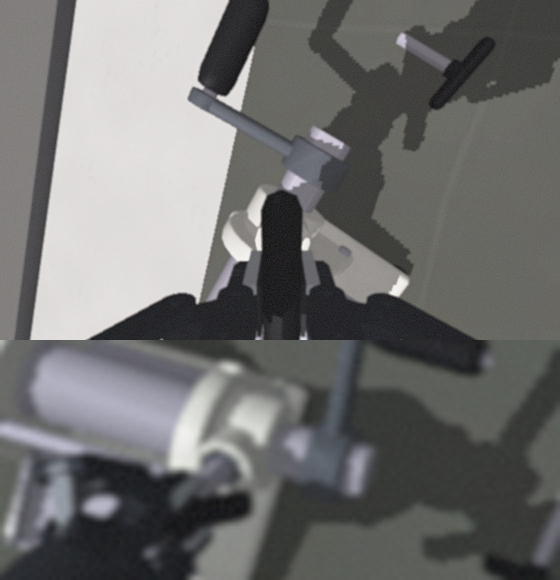

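Request:
step_arm:
  travel:
    - [0,0,0]
    - [0,0,0]
  turn:
    - [0.046,-0.011,-0.088]
    - [0.091,-0.021,-0.177]
  grip: [1,1]

```text
time_s: 9.9
position: [0.3956, 0.2732, 0.1775]
orientation: [0.69, -0.682, 0.207, -0.125]
wrist_force: [0.5, -4.1, 1.3]
finger_gap: 0.175
grasp_force: 69.4
```

```bash
cat > tq.py <<'E'
from h import *
for k in range(5):
    s=bot.observe();M=R.from_quat(s["orientation"]).as_matrix()
    print(s["time_s"],s["joints"].round(3)[5],s["joint_efforts"].round(2)[5],s["wrist_force"].round(1),s["torque"].round(2),"about tool z",(s["torque"]@M[:,2]).round(3))
    if k<4: bot.read_camera("wrist")
E
python3 tq.py
```

```text
9.9 -1.45 1.43 [ 0.5 -4.1  1.3] [-1.54  0.91 -0.95] about tool z 0.038
9.95 -1.456 0.43 [ 0.6 -7.3  2.8] [-1.77  0.55 -1.03] about tool z 0.039
10.0 -1.449 -0.89 [-0.5 -6.8  3.5] [-1.63  0.64 -0.97] about tool z 0.045
10.05 -1.446 -0.25 [ 1.5 -4.5  2.3] [-1.7   0.44 -0.93] about tool z -0.007
10.1 -1.446 -0.02 [ 1.  -5.4  2.9] [-1.74  0.45 -1.07] about tool z 0.103
```

Request:
step_arm:
  travel:
    - [0,0,0]
    - [0,0,0]
  turn:
    - [0.046,-0.011,-0.088]
    - [0.091,-0.021,-0.177]
  grip: [1,1]

```text
time_s: 10.3
position: [0.3954, 0.2734, 0.1773]
orientation: [-0.619, 0.748, -0.193, 0.145]
wrist_force: [-0.3, -4.0, 2.6]
finger_gap: 0.174
grasp_force: 69.4
```

```bash
python3 tq.py
```

```text
10.3 -1.65 1.36 [-0.3 -4.   2.6] [-1.86  0.81 -1.04] about tool z -0.014
10.35 -1.655 0.22 [-0.5 -6.   2.9] [-1.74  0.81 -1.01] about tool z 0.011
10.4 -1.649 -0.91 [ 0.1 -4.6  1.9] [-1.7   0.74 -0.93] about tool z -0.032
10.45 -1.646 -0.3 [-0.3 -6.3  2.9] [-1.81  0.8  -1.  ] about tool z -0.027
10.5 -1.646 -0.08 [-0.2 -5.3  3.5] [-1.65  0.69 -0.94] about tool z 0.006
```

Request:
step_arm:
  travel:
    - [0,0,0]
    - [0,0,0]
    - [0,0,0]
    - [-0.0274,0.0065,0.053]
    - [-0.0457,0.0108,0.0883]
  turn:
    - [0,0,0]
    - [0,0,0]
    - [0,0,0]
    - [0,0,0]
    - [0,0,0]
  grip: [0,0,0,0,0]

```text
time_s: 11.0
position: [0.349, 0.2849, 0.2655]
orientation: [-0.62, 0.746, -0.193, 0.144]
wrist_force: [0.5, 1.3, 0.3]
finger_gap: 0.993
grasp_force: 0.0
```

```bash
python3 tq.py | tail -2
python3 - <<'E'
from h import *
import pickle
C={n:bot.read_camera(n) for n in("wrist","top","scene")};pickle.dump(C,open("c8.pkl","wb"))
W=C["wrist"];s=bot.observe();M=R.from_quat(s["orientation"]).as_matrix();t=s["position"]
print(t.round(4),M[:,2].round(3))
for d in(.08,.1,.12): print(proj(W,t+M[:,2]*d).round(1))
g=W["img"].astype(int).sum(2)<120
n,l,st,ce=cv2.connectedComponentsWithStats(g.astype(np.uint8))
for i in range(1,n):
    if st[i,4]>300:
        ys,xs=np.where(l==i);r=cv2.minAreaRect(np.stack([xs,ys],1).astype(np.float32));print(st[i],ce[i].round(1),r)
E
```

```text
11.15 -1.687 -0.07 [ 0.   0.6 -1. ] [ 0.35  1.34 -0.06] about tool z 0.082
11.2 -1.687 -0.02 [ 1.   0.6 -0.7] [ 0.28  1.3  -0.01] about tool z 0.005
[0.3495 0.2855 0.2641] [ 0.455 -0.108 -0.884]
[281.2 218. ]
[281.2 210.8]
[281.1 204.6]
[354   1  28  66 516] [366.8  33.9] ((365.01348876953125, 32.581085205078125), (16.101200103759766, 68.59552764892578), 17.10272979736328)
[ 190   53   25   71 1209] [202.5  86.5] ((202.0, 88.0), (70.0, 24.0), 90.0)
[ 272  160   25  117 1452] [285.5 211.7] ((284.2445068359375, 218.08560180664062), (116.34352111816406, 23.876384735107422), 86.09950256347656)
[    0   263   560   157 42957] [274.6 367.3] ((279.5, 341.0), (156.0, 559.0), 90.0)
```

Request:
step_arm:
  travel:
    - [0,-0.02,0.04]
    - [0.02,-0.06,0.06]
    - [0.03,-0.1,0.07]
    - [0.05,-0.15,0.07]
    - [0.06,-0.2,0.07]
  turn:
    - [-0.064,0.015,0.124]
    - [-0.127,0.03,0.248]
    - [-0.191,0.045,0.371]
    - [-0.255,0.06,0.495]
    - [-0.319,0.076,0.619]
  grip: [0,0,0,0,0]

```text
time_s: 11.85
position: [0.4047, 0.1077, 0.3344]
orientation: [0.83, -0.503, 0.228, -0.074]
wrist_force: [1.0, 0.3, 0.4]
finger_gap: 0.999
grasp_force: 0.0
```

Request:
step_arm:
  travel:
    - [0,-0.04,0]
    - [0,-0.08,0]
    - [0,-0.08,0]
  turn:
    - [-0.064,0.015,0.124]
    - [-0.127,0.03,0.248]
    - [-0.191,0.045,0.371]
  grip: [0,0,0]

```text
time_s: 12.15
position: [0.4041, 0.0255, 0.3356]
orientation: [0.916, -0.321, 0.239, -0.025]
wrist_force: [0.3, 0.3, 1.1]
finger_gap: 0.999
grasp_force: 0.0
```

Run:
```python
from h import *
import pickle
C0=pickle.load(open("c0.pkl","rb"));C={n:bot.read_camera(n) for n in("scene","top","wrist")};pickle.dump(C,open("c9.pkl","wb"))
for n,(r0,r1,a,b) in(("scene",(245,290,155,215)),("top",(195,250,120,165))):
  for D in(C0,C):
    g=D[n]["img"][r0:r1,a:b].astype(int).sum(2)
    m=(g<150).astype(np.uint8)
    k,l,st,ce=cv2.connectedComponentsWithStats(m)
    for i in range(1,k):
        if st[i,4]>40: print(n,st[i]+[a,r0,0,0,0],(ce[i]+[a,r0]).round(2))
    if D is C:
        for row in g: print("".join("#" if v<110 else "+" if v<170 else "." for v in row))
s=bot.observe();print(s["position"].round(3))
```

```text
............................................................
............................................................
............................................................
............................................................
............................................................
............................................................
............................................................
............................................................
............................................................
............................................................
..............................................+.............
...............................................++...........
................................................++..........
................................................++..........
...............................................+++..........
.............................................++++...........
...........................................+++++............
............................................+++.............
..
[... 3578 characters left out ...]
....................................
.............................................
.............................................
............................................+
............................................+
...........................................++
...........................................++
...........................................++
...........................................++
...........................................+.
.............................................
.............................................
.............................................
.............................................
.............................................
[0.404 0.029 0.334]
```

Run:
```python
from h import *
import pickle
C0=pickle.load(open("c0.pkl","rb"));C=pickle.load(open("c9.pkl","rb"))
for n,(r0,r1,a,b),th in(("scene",(248,292,158,212),240),("top",(200,248,120,170),200)):
  for D in(C0,C):
    g=D[n]["img"][r0:r1,a:b].astype(int).sum(2)
    print(n)
    for i,row in enumerate(g): print(r0+i,"".join("#" if v<130 else "+" if v<190 else "-" if v<250 else "." for v in row))
```

```text
scene
248 ...................................-.----.............
249 ...................................-..--...........-..
250 ......................................--..............
251 ....................................-.---.............
252 ....................................-.---.............
253 ....................................-.----............
254 ....................................-.-----...........
255 ........--...........................-.----...........
256 ......-++++-.........................-.----...........
257 .....+----+++--......................-.----...........
258 .....+-----++++--....................-.----...........
259 .....++------++++-...................-..---...........
260 .....+++-+----+-+++--................-.-----..........
261 .....--+++++----+++++--..............--.----..........
262 .......--++++-----+++++-.............--.----..........
263 .........--+++++----+++++--..........--.----..........
264 ...........--++++++---+++++-----......-------.........
265 .............--++++++---+++++++--.....---------.......
266 ...............--+++++++--++
[... 8691 characters left out ...]
..................................-+++++
236 ............................................-+++++
237 ............................................++++++
238 ...........................................-++++++
239 ...........................................+++++++
240 ..........................................-++++++-
241 ..........................................-++++---
242 ..........................................++++---.
243 ..........................................++++--..
244 .........................................-++++-...
245 .........................................------...
246 ..................................................
247 ..................................................
```

Run:
```python
from h import *
import pickle
C=pickle.load(open("c9.pkl","rb"))
for n,(r0,r1,a,b) in(("scene",(228,292,165,235)),("top",(168,222,170,230))):
    g=C[n]["img"][r0:r1,a:b].astype(int);v=g.sum(2)
    print(n,a)
    for i,row in enumerate(v): print(r0+i,"".join("#" if x<110 else "+" if x<170 else "-" if x<240 else "." if x<330 else "o" if x<420 else "O" for x in row))
```

```text
scene 165
228 OOOOOOOOOOOOOOOOOOOOOOOOOOOOOOOOOOOOOOOO.------+--.OOOOOOOOOOOOOOOOO..
229 OOOOOOOOOOOOOOOOOOOOOOOOOOOOOOOOOOOOO.-------------oOOOOOOOOOOOOOOOO..
230 OOOOOOOOOOOOOOOOOOOOOOOOOOOOOOOOOOO.---------------.OOOOOOOOOOOOOOOO.-
231 OOOOOOOOOOOOOOOOOOOOOOOOOOOOOOOO.------------------.OOOOOOOOOOOOOOOO..
232 OOOOOOOOOOOOOOOOOOOOOOOOOOOOO.--------------------+.OOOOOOOOOOOOOOOO..
233 OOOOOOOOOOOOOOOOOOOOOOOOOO.-.--------------------++.OOOOOOOOOOOOOO....
234 OOOOOOOOOOOOOOOOOOOOOOOO.------------------------+-oOOOOOOOOOOOOO.....
235 OOOOOOOOOOOOOOOOOOOOOOO.----------------------++--oOOOOOOOOOOOO.......
236 OOOOOOOOOOOOOOOOOOOoOO.--------------------++---ooOOOOOOOOOOOOo......o
237 OOOOOOOOOOOOOOOOOo..oO.------------------++--oooOOOOOOOOOOOO..........
238 OOOOOOOOOOOOOOOOo......----------------+---ooOOOOOOOOOOOOOO...........
239 OOOOOOOOOOOOOOOO........----------------oooOOOOOOOOOOOOOO.............
240 OOOOOOOOOOOOOOOO........-------------oooOOOOOOOOOOOOOOOO..............
241 OOOOOOOOOOOOOOOOo.......-------+---ooOOOOOOOOOOOOOOOOOOo..............
242 OOOOOOOOOOOOOOOOO.......--------oooO
[... 6527 characters left out ...]
.......oOOOo.------------------------....----+++++
212 ...............-.oOOO..--+++----------------+--.oo..--+++++-
213 ..............-..oOOO.---+-+------------------..ooo..-+++++-
214 ..............-..oOOo.--+---+---+----------+--.oooo..----+--
215 -----.........-..oOOo.----+-------------------.oooo.....----
216 -++--.........-..oOOo.---+-+-------+-------+--..oo........--
217 -++----......--..oOO.---+--------+-------------.............
218 -++------....---.ooo.--+----+--+-----+-+---------.--........
219 -++-+++----------...----+-------++-----+--------+---........
220 ++----+-+-----+++----++--+++--+-------+--------+++++-.......
221 ++-++-+-+-+---+-+++++++-+--+------..-----------++++++--.....
```

Run:
```python
from h import *
import pickle
C=pickle.load(open("c9.pkl","rb"));T=C["top"];S=C["scene"]
X=np.array([.973,-.23,0]);X/=np.linalg.norm(X);Y=np.array([-X[1],X[0],0])
def lean(p): d=p;return np.degrees(np.arctan2(d@X,d[2]))
g,e=tri(T,(206,180.3),S,(202,235.3));print("grip",g.round(4),e)
a,ea=tri(T,(189.8,206.8),S,(206.8,265));b,eb=tri(T,(188,218.3),S,(211.8,276.3));print("flat ends",a.round(4),b.round(4),ea,eb,"lean of flat dir",lean(a-b),np.linalg.norm(a-b))
f=(a+b)/2
for L in(54,58,62,66): # axis from flat: normal perpendicular to arm
    th=np.radians(L);n=-np.cos(th)*X+np.sin(th)*np.array([0,0,1]);ax=f-.012*n;ax0=ax.copy();ax0[2]=.105
    print(L,ax.round(4),"lean w/ ax",lean(g-ax).round(1),"w/ z=.105",lean(g-ax0).round(1),"r",np.linalg.norm((g-ax0)-((g-ax0)@Y)*Y).round(4))
# start check
g0=(np.array([.425,.203,.197])+[.412,.149,.189])/2
print("start",lean(g0-ax0),"move",((g-g0)@X).round(4),((g-g0)@Y).round(4),(g-g0)[2].round(4))
```

```text
grip [0.481  0.1584 0.1429] 0.001773539510443766
flat ends [0.4253 0.1978 0.118 ] [0.4013 0.205  0.106 ] 0.0034941662066264316 0.0012074555724985916 lean of flat dir 64.39556627650568 0.027785020218828626
54 [0.4201 0.1998 0.1023] lean w/ ax 59.5 w/ z=.105 61.1 r 0.0785
58 [0.4195 0.2    0.1019] lean w/ ax 59.4 w/ z=.105 61.4 r 0.0791
62 [0.4188 0.2001 0.1014] lean w/ ax 59.4 w/ z=.105 61.6 r 0.0798
66 [0.418  0.2003 0.1011] lean w/ ax 59.5 w/ z=.105 61.9 r 0.0804
start 3.9293985022923383 move 0.0649 -0.0027 -0.0501
```

Request:
step_arm:
  travel:
    - [-0.01,0.04,0]
    - [-0.02,0.08,0]
    - [-0.03,0.12,0]
    - [-0.04,0.16,0]
    - [-0.05,0.2,0]
  turn:
    - [-0.064,0.015,0.124]
    - [-0.127,0.03,0.248]
    - [-0.191,0.045,0.371]
    - [-0.255,0.06,0.495]
    - [-0.319,0.076,0.619]
  grip: [0,0,0,0,0]

```text
time_s: 12.8
position: [0.3531, 0.232, 0.3344]
orientation: [0.971, 0.014, 0.233, 0.059]
wrist_force: [0.4, 0.3, 0.2]
finger_gap: 1.001
grasp_force: 0.0
```

Request:
step_arm:
  travel:
    - [-0.01,0.04,0]
    - [-0.01,0.08,0]
    - [-0.01,0.08,0]
    - [-0.01,0.08,0]
    - [-0.01,0.08,0]
  turn:
    - [-0.064,0.015,0.124]
    - [-0.127,0.03,0.248]
    - [-0.191,0.045,0.371]
    - [-0.255,0.06,0.495]
    - [-0.319,0.076,0.619]
  grip: [0,0,0,0,0]

```text
time_s: 13.3
position: [0.3437, 0.3106, 0.3337]
orientation: [0.907, 0.346, 0.198, 0.138]
wrist_force: [0.6, 0.4, 0.0]
finger_gap: 1.002
grasp_force: 0.0
```

Request:
step_arm:
  travel:
    - [0,0,-0.02]
    - [0,0,-0.04]
    - [0,0,-0.06]
    - [0,0,-0.07]
    - [0,0,-0.07]
  turn:
    - [-0.064,0.015,0.124]
    - [-0.127,0.03,0.248]
    - [-0.191,0.045,0.371]
    - [-0.255,0.06,0.495]
    - [-0.282,0.067,0.548]
  grip: [0,0,0,0,0]

```text
time_s: 13.8
position: [0.3436, 0.3095, 0.2621]
orientation: [0.758, 0.606, 0.146, 0.192]
wrist_force: [0.5, -0.6, 0.6]
finger_gap: 1.0
grasp_force: 0.0
```

```bash
cat > look.py <<'E'
from h import *
bot.read_camera("wrist")
W=bot.read_camera("wrist");s=bot.observe();M=R.from_quat(s["orientation"]).as_matrix();t=s["position"]
print(t.round(4),M.round(3).tolist(),s["joints"].round(2),s["torque"].round(2),(s["torque"]@M[:,2]).round(3))
for d in(.06,.08,.1): print(d,proj(W,t+M[:,2]*d).round(1))
g=W["img"][120:300,230:335].astype(int).sum(2)
for i in range(0,180,5): print(120+i,"".join("#" if x<110 else "+" if x<170 else "-" if x<240 else "." for x in g[i]))
E
python3 look.py
```

```text
[0.3439 0.3098 0.264 ] [[0.226, 0.861, 0.455], [0.974, -0.197, -0.112], [-0.007, 0.469, -0.883]] [ 1.54 -0.52 -0.56  0.48 -1.64  1.38] [ 0.32  1.25 -0.03] 0.028
0.06 [281.5 229.2]
0.08 [281.5 220.5]
0.1 [281.4 213.2]
120 .........................................................................................................
125 .........................................................................................................
130 .........................................................................................................
135 .........................................................................................................
140 .........................................................................................................
145 .........................................................................................................
150 ...............................................................................................-.........
155 .........................................................................................................
160
[... 2376 characters left out ...]
+#+#+#+++----...........................
270 +++++++++-..--++++++++-++++++++++-+-++++++--........-+#######+++#+##+####+-..............................
275 +++++++++++++++++-+++++++++++++++++++++++++--.........+#####+##++#++###+#+------.........................
280 -+++++-+++++++++++++++++++++++++++++++++++++++++++++++##########+#+++#+##+++++++++--.....................
285 -++++++++++++++-++++++++++++++++++-+++++--.--.--------+##+########+++#+###+++++++--......................
290 ++++++++++++---.....-+++++++++++++++--...............--##########++#+++###+++-++++-.......-..............
295 #++++++++++--................--..-......-...-.........-+##################++++++---..........-...........
```

Request:
step_arm:
  travel:
    - [0.0055,-0.0243,0]
    - [0.0255,-0.0291,-0.0388]
    - [0.051,-0.0353,-0.0883]
    - [0.051,-0.0353,-0.0883]
    - [0.051,-0.0353,-0.0883]
  turn:
    - [0,0,0]
    - [0,0,0]
    - [0,0,0]
    - [0,0,0]
    - [0,0,0]
  grip: [0,0,0,0,0]

```text
time_s: 14.4
position: [0.3955, 0.2734, 0.1763]
orientation: [0.76, 0.603, 0.147, 0.192]
wrist_force: [-0.1, 0.2, 1.7]
finger_gap: 1.003
grasp_force: 0.0
```

Request:
step_arm:
  travel:
    - [0,0,0]
    - [0,0,0]
    - [0,0,0]
    - [0,0,0]
    - [0,0,0]
  turn:
    - [0,0,0]
    - [0,0,0]
    - [0,0,0]
    - [0,0,0]
    - [0,0,0]
  grip: [1,1,1,1,1]
  squeeze: 80

```text
time_s: 14.9
position: [0.3952, 0.2746, 0.1776]
orientation: [0.759, 0.605, 0.148, 0.19]
wrist_force: [-3.0, 0.9, 1.1]
finger_gap: 0.177
grasp_force: 77.6
```

```bash
python3 tq.py; python3 look.py | head -1
```

```text
14.9 1.454 0.02 [-3.   0.9  1.1] [0.55 2.08 0.07] about tool z -0.035
14.95 1.454 -0.01 [-4.5 -1.7  2.8] [ 0.48  1.99 -0.02] about tool z 0.021
15.0 1.454 -0.01 [-3.9  1.4  3.2] [0.61 2.1  0.04] about tool z 0.01
15.05 1.454 -0.01 [-3.5  2.5  2.7] [ 0.44  2.12 -0.06] about tool z 0.023
15.1 1.454 -0.01 [-6.3 -2.6  4.5] [ 0.58  2.23 -0.  ] about tool z 0.024
[0.3953 0.2745 0.1776] [[0.225, 0.861, 0.455], [0.974, -0.196, -0.109], [-0.005, 0.468, -0.884]] [ 1.38 -0.54 -0.73  0.49 -1.42  1.45] [ 0.47  2.23 -0.03] -0.005
```

Request:
step_arm:
  travel:
    - [0,0,0]
    - [0,0,0]
  turn:
    - [0.046,-0.011,-0.088]
    - [0.091,-0.022,-0.177]
  grip: [1,1]

```text
time_s: 15.4
position: [0.3954, 0.2744, 0.1777]
orientation: [0.817, 0.524, 0.167, 0.174]
wrist_force: [-4.8, -0.0, 4.1]
finger_gap: 0.177
grasp_force: 79.7
```

```bash
python3 tq.py
```

```text
15.4 1.25 1.28 [-4.8 -0.   4.1] [0.44 2.06 0.14] about tool z -0.145
15.45 1.245 0.17 [-4.5 -1.1  4.6] [0.49 2.05 0.15] about tool z -0.135
15.5 1.252 -0.98 [-5.6  1.6  4.9] [0.48 2.14 0.13] about tool z -0.127
15.55 1.254 -0.36 [-5.2  2.1  4.4] [0.44 2.24 0.06] about tool z -0.097
15.6 1.254 -0.14 [-5.5  1.3  4.6] [ 0.4   2.33 -0.01] about tool z -0.063
```

Request:
step_arm:
  travel:
    - [0,0,0]
    - [0,0,0]
  turn:
    - [0.046,-0.011,-0.088]
    - [0.091,-0.022,-0.177]
  grip: [1,1]

```text
time_s: 15.8
position: [0.3954, 0.2744, 0.1777]
orientation: [0.865, 0.44, 0.184, 0.157]
wrist_force: [-4.3, 1.6, 4.5]
finger_gap: 0.17
grasp_force: 79.8
```

```bash
python3 tq.py
```

```text
15.8 1.05 1.21 [-4.3  1.6  4.5] [0.29 1.84 0.22] about tool z -0.261
15.85 1.045 0.39 [-4.4 -0.7  4.3] [0.39 1.78 0.02] about tool z -0.032
15.9 1.053 -1.08 [-5.9  1.3  6.5] [0.35 2.11 0.02] about tool z -0.094
15.95 1.056 -0.43 [-4.7  1.4  5.8] [0.43 1.96 0.03] about tool z -0.049
16.0 1.057 -0.14 [-5.3  0.7  4.9] [0.44 1.79 0.08] about tool z -0.063
```

Request:
step_arm:
  travel:
    - [0,0,0]
    - [0,0,0]
  turn:
    - [0.046,-0.011,-0.088]
    - [0.091,-0.022,-0.177]
  grip: [1,1]

```text
time_s: 16.2
position: [0.3956, 0.2743, 0.1778]
orientation: [0.904, 0.353, 0.198, 0.138]
wrist_force: [-5.3, 0.1, 4.4]
finger_gap: 0.172
grasp_force: 79.9
```

```bash
python3 tq.py
```

```text
16.2 0.853 1.3 [-5.3  0.1  4.4] [0.28 1.51 0.05] about tool z -0.084
16.25 0.848 0.23 [-4.7  0.6  4.6] [0.32 1.51 0.03] about tool z -0.047
16.3 0.855 -0.98 [-5.6  2.1  5.9] [ 0.35  1.73 -0.01] about tool z -0.025
16.35 0.857 -0.31 [-5.8  1.4  5.6] [ 0.3   1.9  -0.04] about tool z -0.034
16.4 0.858 -0.08 [-5.6  0.3  5.8] [ 0.28  1.73 -0.01] about tool z -0.057
```

Request:
step_arm:
  travel:
    - [0,0,0]
    - [0,0,0]
  turn:
    - [0.046,-0.011,-0.088]
    - [0.091,-0.022,-0.177]
  grip: [1,1]

```text
time_s: 16.6
position: [0.3956, 0.2742, 0.1778]
orientation: [0.935, 0.261, 0.211, 0.118]
wrist_force: [-4.5, -0.8, 5.2]
finger_gap: 0.176
grasp_force: 79.8
```

```bash
python3 tq.py
```

```text
16.6 0.654 1.44 [-4.5 -0.8  5.2] [ 0.19  1.38 -0.12] about tool z 0.041
16.65 0.648 0.31 [-2.  -0.1  4.6] [ 0.21  1.03 -0.07] about tool z 0.047
16.7 0.655 -0.84 [-3.7  0.6  6. ] [ 0.28  1.59 -0.12] about tool z 0.062
16.75 0.657 -0.23 [-4.5  0.9  5.8] [ 0.23  1.42 -0.12] about tool z 0.051
16.8 0.658 -0.0 [-1.7  1.   5.7] [ 0.24  1.12 -0.11] about tool z 0.087
```

Request:
step_arm:
  travel:
    - [0,0,0]
    - [0,0,0]
  turn:
    - [0.046,-0.011,-0.088]
    - [0.091,-0.022,-0.177]
  grip: [1,1]

```text
time_s: 17.0
position: [0.3957, 0.274, 0.1779]
orientation: [0.956, 0.166, 0.222, 0.096]
wrist_force: [-0.5, 0.8, 5.6]
finger_gap: 0.174
grasp_force: 79.7
```

```bash
python3 tq.py; python3 look.py
```

```text
17.0 0.454 1.39 [-0.5  0.8  5.6] [ 0.06  0.87 -0.07] about tool z -0.004
17.05 0.448 0.25 [-4.   0.8  6.2] [ 0.14  1.37 -0.11] about tool z 0.006
17.1 0.455 -0.9 [-0.5  0.5  5.1] [ 0.05  0.69 -0.04] about tool z -0.018
17.15 0.457 -0.28 [-3.8  1.1  6.3] [ 0.13  1.28 -0.15] about tool z 0.05
17.2 0.458 -0.07 [-2.7 -0.8  5.2] [ 0.07  1.12 -0.13] about tool z 0.02
[0.3958 0.274  0.1779] [[0.846, 0.278, 0.456], [0.363, -0.925, -0.11], [0.391, 0.259, -0.883]] [ 1.38 -0.54 -0.73  0.49 -1.42  0.46] [ 0.09  1.42 -0.14] 0.006
0.06 [280.7 229.2]
0.08 [280.7 220.6]
0.1 [280.8 213.3]
120 .........................................................................................................
125 .........................................................................................................
130 .........................................................................................................
135 .........................................................................................................
140 .............................................................................
[... 2738 characters left out ...]
+######+.............-+++++++++++++-----
270 --+-------+--+-..............-+##+++++#++++++++++++##+#+#+##+######+##+#+..............-+++++++--+-------
275 +-------------...............++++###+++++#+++++#+++++##+++##+##+######+++-...............++++------------
280 ++++++++++++-...............-++######+++++++++++++++##+#++#+############++-...............+##++++++++++++
285 ++++++++++++--..............-++###########+#++++++#+##++#++++###+#####++++-..............--++++++++++++++
290 ++++++++++++++++++++++-....-++++#########+++++++++++##+#++#+++##+######+++-......-+++++++++++++++++++++++
295 +-+-+-+++++++++++++++++++++++##############++++##+##+##++#+##++########+-+--..--++++++++++++++--+--++++++
```

Request:
step_arm:
  travel:
    - [0.0009,-0.0002,-0.0018]
    - [0.0018,-0.0004,-0.0035]
    - [0.0018,-0.0004,-0.0035]
  turn:
    - [0,0,0]
    - [0,0,0]
    - [0,0,0]
  grip: [1,1,1]

```text
time_s: 17.6
position: [0.3977, 0.2747, 0.1783]
orientation: [0.956, 0.167, 0.223, 0.095]
wrist_force: [-18.7, -1.5, 19.9]
finger_gap: 0.174
grasp_force: 83.3
```

```bash
python3 tq.py; python3 look.py|head -1
python3 - <<'E'
from h import *
import pickle
W=bot.read_camera("wrist");c=W["img"]
s=bot.observe();M=R.from_quat(s["orientation"]).as_matrix();t=s["position"]
# camera pose in tool frame: constant?
print((M.T@(W["xyz"]-t)).round(4), (M.T@R.from_quat(W["orientation"]).as_matrix()).round(3).tolist())
E
```

```text
17.6 0.459 -0.01 [-18.7  -1.5  19.9] [-1.12  3.94 -1.02] about tool z -0.034
17.65 0.459 -0.01 [-17.2  -1.4  21.1] [-1.09  3.57 -0.94] about tool z -0.048
17.7 0.459 -0.01 [-20.6  -1.   21.1] [-1.02  4.19 -1.  ] about tool z -0.034
17.75 0.459 -0.01 [-17.2  -2.   20.5] [-1.13  3.4  -0.98] about tool z -0.016
17.8 0.459 -0.01 [-19.5  -1.1  20.8] [-1.02  4.16 -1.08] about tool z 0.043
[0.3977 0.2747 0.1783] [[0.844, 0.278, 0.458], [0.362, -0.926, -0.107], [0.394, 0.256, -0.882]] [ 1.37 -0.54 -0.73  0.5  -1.42  0.46] [-1.07  3.81 -1.  ] -0.013
[ 0.0665  0.0002 -0.1426] [[0.001, -0.965, -0.263], [1.0, 0.001, -0.0], [0.0, -0.263, 0.965]]
```

Run:
```python
from h import *
now=bot.read_camera("wrist")["img"];save("w10",now)
for n in("w4","w6","w7","w10"):
    i=cv2.imread("pics/%s.png"%n).astype(int).sum(2)
    w=[]
    for r in range(200,250,4):
        m=i[r,245:320]<200; k=np.where(m)[0]
        c=282-245
        a=c
        while a>0 and m[a-1]: a-=1
        b=c
        while b<74 and m[b+1]: b+=1
        w.append((a+245,b-a+1))
    col=[int(np.argmax(i[150:230,u]<200))+150 for u in(274,278,282,286,290)]
    print(n,"top",col,"w",w)
```

```text
w4 top [194, 192, 192, 193, 194] w [(266, 31), (265, 34), (263, 38), (262, 39), (262, 39), (262, 40), (262, 39), (262, 39), (262, 39), (262, 39), (262, 40), (262, 40), (263, 38)]
w6 top [194, 191, 190, 192, 193] w [(266, 32), (264, 36), (263, 39), (281, 21), (281, 21), (281, 21), (281, 21), (281, 21), (280, 21), (262, 39), (263, 39), (263, 38), (263, 38)]
w7 top [193, 191, 190, 192, 193] w [(266, 32), (265, 35), (263, 39), (262, 40), (262, 40), (262, 40), (262, 40), (263, 39), (263, 38), (263, 38), (263, 38), (263, 38), (263, 38)]
w10 top [185, 183, 183, 185, 186] w [(262, 38), (262, 38), (262, 38), (262, 38), (262, 38), (262, 38), (262, 39), (262, 39), (262, 38), (262, 38), (262, 38), (262, 38), (262, 38)]
```

The regripped bar sits about 3.5 mm lower in the gripper: it is 3% narrower in the image and its end has shifted 8 px. The torque now ratchets every 60°, with a seat at about 1.05 rad. Both fit a screw that has gone in and come tight, so I'll draw the key out.

Request:
step_arm:
  travel:
    - [-0.0018,0.0004,0.0035]
    - [-0.0064,0.0015,0.0125]
    - [-0.013,0.0031,0.025]
    - [-0.02,0.0047,0.039]
    - [-0.03,0.007,0.0585]
  turn:
    - [0,0,0]
    - [0,0,0]
    - [0,0,0]
    - [0,0,0]
    - [0,0,0]
  grip: [1,1,1,1,1]

```text
time_s: 18.5
position: [0.3665, 0.2795, 0.2296]
orientation: [0.956, 0.168, 0.219, 0.099]
wrist_force: [0.2, 1.3, -3.4]
finger_gap: 0.173
grasp_force: 79.1
```

```bash
python3 tq.py|tail -2; python3 look.py|head -1
python3 - <<'E'
from h import *
import pickle
C={n:bot.read_camera(n) for n in("top","scene")}
g=C["scene"]["img"][255:300,160:225].astype(int).sum(2)
for i,row in enumerate(g): print(255+i,"".join("#" if x<110 else "+" if x<170 else "-" if x<240 else "." if x<330 else "o" if x<420 else "O" for x in row))
E
```

```text
18.65 0.434 -0.02 [-0.  1. -4.] [ 0.47  1.76 -0.02] about tool z 0.035
18.7 0.433 0.01 [ 0.5  0.1 -4. ] [0.41 1.75 0.01] about tool z -0.019
[0.3671 0.28   0.2299] [[0.848, 0.276, 0.453], [0.362, -0.925, -0.113], [0.388, 0.26, -0.884]] [ 1.46 -0.57 -0.65  0.48 -1.56  0.43] [0.44 1.72 0.01] -0.003
255 OOOOOOOOOOOOOOOOOoooooo---+++++++++++----........................
256 OOOOOOOOOOOOOOOOoooooo.--++++++++++++++++--......................
257 OOOOOOOOOOOOOOOOoooooo-++++-+++++++++++++++--....................
258 OOOOOOOOOOOo.O.oooooo.---+----+++++++++++++++--..................
259 OOOOOOOOOOoo.o.oooooo.--------+++++++++++++++++-.................
260 OOOOOOOOOO...ooooooo.------++++++++++++++++++++++...............-
261 OOOOOOOO.---.ooooooo.-----+++++-++++++++++++++++++-...........---
262 OOOOOOO.----.oooooo.------++------++++++++++++++++-..........--++
263 OOOOOO.-----ooooooo.-----++-.-.....-+++++++++++++++..........-+++
264 OOOOO.-----.oooooo.------++-........--+++++++++++++..........-+++
265 OOOOO.----..oooooo-------++-..........-++++++++++++..........-+++
266 OOOOO.---.ooooooo.-+----+++.
[... 1647 characters left out ...]

290 OOOOOOooOOOOOOOOOOoOOooooooOoooo.......-----------++-++++++++++++
291 OOOOOOoooOOOOOOOOOOooooooooooooo....---+--+--++++++++++++++++++++
292 OOOOOOOooOOOOOOOOOOoooooooooooo...-----++++--+++++-++-+++++++++++
293 OOOOOOOOOOOOOOOOOOOo.ooooooooo....--------+-+--++++++++++-+++++++
294 OOOOOOOOOOOOOOOOOOOooooooooo....----------+-+++++++++++++++++++++
295 OOOOOOOOOOOoOOOOOOOOooooo......------------+----+++++++++++-+++++
296 OOOOOOOOOoooOOOOOOOOooo......-----------++-+-+++++++++-++-+++++++
297 OOOOOOoooo.oOOOOOOOOo.......-----------------+++++++++++-++++++++
298 OOOOooo..ooooOOOOOOOo......-----------+---+-+--++++++-+++++++++++
299 OOoooo.oo.oOoOOOOOOOO.....----------------++--+-+++++++++++++-+++
```

Request:
step_arm:
  travel:
    - [0,0,0.04]
    - [0,-0.01,0.08]
    - [0,-0.03,0.1]
    - [0,-0.05,0.1]
    - [0,-0.05,0.1]
  turn:
    - [0.052,-0.012,-0.101]
    - [0.104,-0.025,-0.202]
    - [0.156,-0.037,-0.302]
    - [0.208,-0.05,-0.403]
    - [0.26,-0.062,-0.504]
  grip: [1,1,1,1,1]

```text
time_s: 19.4
position: [0.3674, 0.2291, 0.3327]
orientation: [0.964, -0.113, 0.239, 0.028]
wrist_force: [-0.5, -0.6, -3.3]
finger_gap: 0.177
grasp_force: 79.2
```

Request:
step_arm:
  travel:
    - [0.015,-0.045,0]
    - [0.03,-0.09,0]
    - [0.045,-0.135,0]
    - [0.06,-0.18,0]
    - [0.07,-0.225,0]
  turn:
    - [0,0,0]
    - [0,0,0]
    - [0,0,0]
    - [0,0,0]
    - [0,0,0]
  grip: [1,1,1,1,1]

```text
time_s: 19.9
position: [0.4372, 0.0037, 0.3312]
orientation: [0.965, -0.109, 0.238, 0.03]
wrist_force: [1.3, 0.4, -4.0]
finger_gap: 0.179
grasp_force: 79.3
```

Request:
step_arm:
  travel:
    - [-0.002,-0.045,0]
    - [-0.004,-0.09,0]
    - [-0.006,-0.135,0]
    - [-0.008,-0.18,0]
    - [-0.01,-0.225,0]
  turn:
    - [-0.021,-0.088,0]
    - [-0.041,-0.175,0]
    - [-0.062,-0.263,0]
    - [-0.082,-0.35,0]
    - [-0.103,-0.438,0]
  grip: [1,1,1,1,1]

```text
time_s: 20.4
position: [0.427, -0.2156, 0.3307]
orientation: [0.889, -0.1, 0.444, 0.054]
wrist_force: [1.5, 0.0, -3.8]
finger_gap: 0.18
grasp_force: 79.5
```

```bash
python3 look.py|head -1; python3 tq.py|tail -1
```

```text
[ 0.4228 -0.2232  0.3294] [[0.586, -0.246, 0.772], [-0.144, -0.969, -0.199], [0.798, 0.005, -0.603]] [ 0.19 -1.22 -0.9   0.4  -1.06  1.09] [0.83 2.95 0.09] 0.001
20.7 1.087 0.01 [ 0.6 -0.6 -2.4] [0.71 2.93 0.13] about tool z -0.064
```

Request:
step_arm:
  travel:
    - [-0.003,-0.03,-0.02]
    - [-0.006,-0.06,-0.05]
    - [-0.008,-0.08,-0.09]
    - [-0.008,-0.08,-0.13]
    - [-0.008,-0.08,-0.17]
  turn:
    - [0,0,0]
    - [0,0,0]
    - [0,0,0]
    - [0,0,0]
    - [0,0,0]
  grip: [1,1,1,1,1]

```text
time_s: 21.2
position: [0.421, -0.2921, 0.159]
orientation: [0.89, -0.099, 0.441, 0.052]
wrist_force: [0.1, 0.2, -3.0]
finger_gap: 0.174
grasp_force: 79.8
```

```bash
python3 look.py|head -1
python3 - <<'E'
from h import *
T=bot.read_camera("top");save("t11",T["img"])
E
```

```text
[ 0.4195 -0.2905  0.1511] [[0.6, -0.221, 0.769], [-0.134, -0.975, -0.176], [0.789, 0.003, -0.614]] [-0.19 -1.1  -1.06  0.04 -0.7   1.52] [0.71 3.22 0.1 ] -0.076
```

Request:
step_arm:
  travel:
    - [0.0135,-0.0095,0]
    - [0.0135,-0.0095,0]
    - [0.0135,-0.0095,-0.02]
    - [0.0135,-0.0095,-0.04]
    - [0.0135,-0.0095,-0.05]
  turn:
    - [0.029,0.122,0]
    - [0.057,0.244,0]
    - [0.057,0.244,0]
    - [0.057,0.244,0]
    - [0.057,0.244,0]
  grip: [1,1,1,1,1]

```text
time_s: 21.85
position: [0.4355, -0.3021, 0.1128]
orientation: [0.938, -0.104, 0.328, 0.039]
wrist_force: [0.2, -0.2, -3.8]
finger_gap: 0.174
grasp_force: 79.8
```

```bash
python3 look.py|head -1
```

```text
[ 0.4345 -0.3024  0.1122] [[0.763, -0.223, 0.607], [-0.171, -0.975, -0.143], [0.623, 0.005, -0.782]] [-0.23 -0.75 -0.87  0.01 -0.78  1.57] [0.54 2.34 0.01] -0.016
```

Request:
step_arm:
  travel:
    - [0,0,-0.015]
    - [0,0,-0.03]
    - [0,0,-0.038]
    - [0,0,-0.042]
  turn:
    - [0,0,0]
    - [0,0,0]
    - [0,0,0]
    - [0,0,0]
  grip: [1,1,1,1]

```text
time_s: 22.35
position: [0.434, -0.3033, 0.0708]
orientation: [0.938, -0.106, 0.329, 0.04]
wrist_force: [-1.2, 0.6, -3.3]
finger_gap: 0.17
grasp_force: 79.8
```

```bash
python3 tq.py|tail -1;python3 look.py|head -1
```

```text
22.55 1.57 -0.0 [-0.1  0.4 -3.2] [0.51 2.31 0.  ] about tool z -0.024
[ 0.4338 -0.3036  0.0707] [[0.762, -0.225, 0.608], [-0.173, -0.974, -0.145], [0.625, 0.005, -0.781]] [-0.23 -0.73 -0.93  0.01 -0.69  1.57] [0.52 2.34 0.05] -0.06
```

Request:
step_arm:
  travel:
    - [0,0,-0.004]
    - [0,0,-0.004]
    - [0,0,-0.004]
    - [0,0,-0.004]
    - [0,0,-0.004]
  turn:
    - [0,0,0]
    - [0,0,0]
    - [0,0,0]
    - [0,0,0]
    - [0,0,0]
  grip: [1,0,0,0,0]

```text
time_s: 23.15
position: [0.4336, -0.3035, 0.0662]
orientation: [0.938, -0.106, 0.328, 0.04]
wrist_force: [-0.2, 0.6, 0.4]
finger_gap: 0.842
grasp_force: 0.0
```

Request:
step_arm:
  travel:
    - [0,0,0]
    - [-0.01,0.002,0.04]
    - [-0.02,0.004,0.08]
    - [-0.03,0.006,0.12]
    - [-0.03,0.006,0.16]
  turn:
    - [0,0,0]
    - [0,0,0]
    - [0,0,0]
    - [0,0,0]
    - [0,0,0]
  grip: [0,0,0,0,0]

```text
time_s: 23.65
position: [0.4025, -0.2974, 0.2281]
orientation: [0.937, -0.106, 0.329, 0.04]
wrist_force: [0.7, -1.5, 0.8]
finger_gap: 1.002
grasp_force: 0.0
```

Request:
step_arm:
  travel:
    - [0,0.04,0.03]
    - [0,0.08,0.05]
    - [0,0.12,0.05]
    - [0,0.16,0.05]
    - [0,0.2,0.05]
  turn:
    - [0,0,0]
    - [0,0,0]
    - [0,0,0]
    - [0,0,0]
    - [0,0,0]
  grip: [0,0,0,0,0]

```text
time_s: 24.15
position: [0.4034, -0.1155, 0.2752]
orientation: [0.938, -0.106, 0.326, 0.039]
wrist_force: [1.4, 0.5, -1.2]
finger_gap: 0.996
grasp_force: 0.0
```

```bash
python3 tq.py|tail -1
python3 - <<'E'
from h import *
import pickle
C={n:bot.read_camera(n) for n in("top","scene","wrist")};pickle.dump(C,open("c12.pkl","wb"))
T=C["top"];g=T["img"][158:252,358:445].astype(int).sum(2)
for i in range(0,94,2): print(158+i,"".join("#" if x<130 else "+" if x<220 else "-" if x<330 else "." for x in g[i]))
E
```

```text
24.35 0.745 -0.15 [ 0.5 -0.9  0.9] [ 0.33  1.63 -0.  ] about tool z -0.024
158 ---------------------------------------------------------------------------------------
160 ---------------------------------------------------------------------------------------
162 ---------------------------------------------------------------.....-------------------
164 -----------------------------------------------......................------------------
166 ------------------------------..............................----.....-++---------------
168 ---------------.............................---.......................++---------------
170 ------......................--........................................-+---------------
172 ------................................................................-++--------------
174 ------.................................................................++------------..
176 ------.....-...........................................................-+-------------.
178 ------.....-...........................................................-+--------------
180 -------..
[... 2598 characters left out ...]
+-------....-........-----.........----------....-----..
238 ################++++++++++++++++----------.........---------------------------.--++++--
240 +###############+--+++++++++++++----.-----.......-------------------------------+++++++
242 #++##########++-....-++#++++++++------------------------------------+++++++++++++++++++
244 #+##########+---....-+++++++++++---------------------++++++++++++++++++++++++++++++++++
246 #++#########++--.....----++++++++----++++----++++++++++++++++++++++++++++++++++++++++++
248 +############++----++---++++++++----------------+++++++++++++++++++++++++++++++++++++++
250 +#############++++++++++++++++++------------------+++++++++++++++++++++++++++++++++++++
```

Request:
step_arm:
  travel:
    - [0,0.02,0.02]
    - [0,0.04,0.02]
    - [0,0.04,0.02]
  turn:
    - [0,0,0]
    - [0,0,0]
    - [0,0,0]
  grip: [0,0,0]

```text
time_s: 24.8
position: [0.4037, -0.0768, 0.2946]
orientation: [0.939, -0.106, 0.325, 0.041]
wrist_force: [0.0, 1.1, -0.6]
finger_gap: 1.001
grasp_force: 0.0
```

Run:
```python
from h import *
import pickle
C={n:bot.read_camera(n) for n in("top","scene","wrist")};pickle.dump(C,open("c13.pkl","wb"))
for n in("top","scene","wrist"):
    print(n,proj(C[n],(.431,-.305,.02)).round(0),[proj(C[n],p).round(0).tolist() for p in((.52,-.218,.025),(.531,-.374,.025),(.342,-.388,.025),(.332,-.239,.025))])
T=C["top"];g=T["img"][184:232,385:425].astype(int).sum(2)
for i,r in enumerate(g): print(184+i,"".join("#" if x<130 else "+" if x<220 else "-" if x<330 else "." if x<430 else " " for x in r))
S=C["scene"];u,v=proj(S,(.431,-.305,.02)).round(0).astype(int);g=S["img"][v-25:v+25,u-35:u+40].astype(int).sum(2)
print(u,v)
for i,r in enumerate(g): print("".join("#" if x<150 else "+" if x<240 else "-" if x<330 else "." if x<430 else " " for x in r))
```

```text
top [401. 205.] [[366.0, 170.0], [428.0, 165.0], [437.0, 241.0], [377.0, 246.0]]
scene [338. 196.] [[296.0, 196.0], [325.0, 173.0], [380.0, 195.0], [354.0, 220.0]]
wrist [436. 258.] [[356.0, 212.0], [454.0, 184.0], [527.0, 310.0], [421.0, 346.0]]
184                                         
185                      .                  
186                     ...                 
187                     ...                 
188                     ...                 
189                     ...                 
190                     ....                
191                     ....                
192                     ..-.                
193                     ..-.                
194                     ..-.                
195                     ..-.                
196                     ..-.                
197                     ..-..               
198                     ..--.               
199                     ..--.               
200                     ..--.               
201                     ..--.               
202                     ..---.             
[... 4414 characters left out ...]
++++++++########
---------------.............  .-...........  .....----...---+++++++########
-----------------..............------------..---------   ----++++##########
--------------------............----------------...---. .-----+++++########
----------------------...........-..------------...----..-----+++++++######
-------------------------............------------------------++++++++++####
---------------------------...........----------------------+++++++++++++##
-----------------------------..........--------..----------++++++++++++++++
--------------------------------.......--------  .....----+++++------++++++
----------------------------------......-----...     .---+++-----------++++
```

Run:
```python
from h import *
import pickle
C=pickle.load(open("c13.pkl","rb"));T=C["top"];S=C["scene"];W=C["wrist"]
for a,b in(((409.5,204.5),(341.5,178)),((396.5,221),(345.5,205.5)),((402.5,210),(341,193))): 
    p,e=tri(T,a,S,b);print(p.round(4),round(e,4))
print("tip?",plane(T,407,186,.01).round(3))
g=W["img"][190:350,360:530].astype(int).sum(2)
for i in range(0,160,3): print(190+i,"".join("#" if x<150 else "+" if x<240 else "-" if x<330 else "." if x<430 else " " for x in g[i,::2]))
```

```text
[ 0.4267 -0.3022  0.0878] 0.0025
[ 0.3939 -0.2926  0.0129] 0.0032
[ 0.4188 -0.2998  0.0411] 0.0016
tip? [ 0.481 -0.324  0.01 ]
190 ...--+++++++++++++++++++++++++--.....--+++...  -++++++++--+-----.....................
193 ++++++++++++++++++++++++++-.....--++++----.-.. .-+++++++--+++-+-.....................
196 +++++++++++++++++++++--.....--++++---.......... .-++++++--+------....................
199 +++++++++++++++++-......--+++---..............-. .-+++++++-----++-...................
202 +++++++++++++-.....--++++---.. ................-. .++++++++++-++-+-..................
205 ++++++++-......--++++--............... ........... .+++++++++++++++-.................
208 +++--.....--++++---..   ... ... ................... .++++++--++++++-.................
211 -.....--++++--......   ..... ...  .................. .+++++++--++++--................
214 .---++++--....   ..    .......... ....... ........... .++++++----+++--...............
217 -++--...     ..  ....    ......... ....... ..........  .++++++--+-++---..............
220 .--.            .....      ... .... ..................  .++++++------
[... 3186 characters left out ...]
######################################################################
331 ++++--++++++-+++#####################################################################
334 +++++++++++-+++++####################################################################
337 +++++++++++++++++####################################################################
340 +++++++++++++++++####################################################################
343 ++++++++++++++++#####################################################################
346 +++++++++++++-+#######################################+##############################
349 +++++++++++-++##########################################++##+#+######################
```

Request:
step_arm:
  travel:
    - [0.005,-0.04,-0.02]
    - [0.01,-0.08,-0.05]
    - [0.02,-0.12,-0.09]
    - [0.024,-0.145,-0.13]
    - [0.024,-0.165,-0.17]
  turn:
    - [0,0,0]
    - [0,0,0]
    - [0,0,0]
    - [0,0,0]
    - [0,0,0]
  grip: [1,1,1,1,1]
  squeeze: 20

```text
time_s: 25.45
position: [0.4256, -0.2356, 0.1413]
orientation: [0.938, -0.109, 0.327, 0.041]
wrist_force: [1.5, 1.1, 0.4]
finger_gap: 0.142
grasp_force: 0.0
```

Request:
step_arm:
  travel:
    - [0,0,-0.03]
    - [0,0,-0.055]
    - [0,0,-0.064]
    - [0,0,-0.064]
  turn:
    - [0,0,0]
    - [0,0,0]
    - [0,0,0]
    - [0,0,0]
  grip: [1,1,1,1]

```text
time_s: 25.85
position: [0.43, -0.2391, 0.0807]
orientation: [0.941, -0.106, 0.321, 0.037]
wrist_force: [0.8, 0.4, 0.6]
finger_gap: 0.004
grasp_force: 0.0
```

```bash
python3 look.py|head -1;python3 tq.py|tail -1
```

```text
[ 0.431  -0.2382  0.0825] [[0.771, -0.22, 0.598], [-0.173, -0.975, -0.136], [0.613, 0.001, -0.79]] [ 0.01 -0.97 -1.08  0.19 -0.82  1.26] [0.37 1.63 0.04] -0.03
26.15 1.256 -0.0 [ 0.9 -0.  -0.6] [ 0.42  1.65 -0.04] about tool z 0.057
```

Request:
step_arm:
  travel:
    - [0,0,0]
    - [0,0,0]
    - [0,0,0]
    - [0,-0.005,-0.01]
    - [0,-0.005,-0.018]
  turn:
    - [0.03,0.13,0]
    - [0.06,0.26,0]
    - [0.08,0.34,0]
    - [0.08,0.34,0]
    - [0.08,0.34,0]
  grip: [1,1,1,1,1]

```text
time_s: 26.65
position: [0.4314, -0.2424, 0.0629]
orientation: [0.982, -0.109, 0.154, 0.015]
wrist_force: [-0.9, -0.1, -0.1]
finger_gap: -0.003
grasp_force: 0.0
```

Request:
step_arm:
  travel:
    - [0,-0.03,0]
    - [0,-0.05,0]
    - [0,-0.07,0]
    - [0,-0.09,0]
    - [0,-0.11,0]
  turn:
    - [0,0,0]
    - [0,0,0]
    - [0,0,0]
    - [0,0,0]
    - [0,0,0]
  grip: [1,1,1,1,1]

```text
time_s: 27.15
position: [0.4303, -0.3526, 0.0633]
orientation: [0.982, -0.109, 0.154, 0.016]
wrist_force: [-0.0, 0.3, -0.1]
finger_gap: -0.006
grasp_force: 0.0
```

Request:
step_arm:
  travel:
    - [0,0,0.05]
    - [0,0,0.1]
    - [0,0.05,0.13]
    - [0,0.1,0.15]
    - [0,0.15,0.15]
  turn:
    - [0,0,0]
    - [0,0,0]
    - [0,0,0]
    - [0,0,0]
    - [0,0,0]
  grip: [1,1,1,1,1]

```text
time_s: 27.65
position: [0.4308, -0.2132, 0.2154]
orientation: [0.981, -0.111, 0.157, 0.016]
wrist_force: [1.9, 1.9, 0.1]
finger_gap: -0.0
grasp_force: 0.0
```

Request:
step_arm:
  travel:
    - [0,0.05,0]
    - [0,0.1,0]
    - [0,0.1,0]
  turn:
    - [0,0,0]
    - [0,0,0]
    - [0,0,0]
  grip: [1,1,1]

```text
time_s: 27.95
position: [0.4317, -0.1065, 0.2121]
orientation: [0.982, -0.102, 0.155, 0.014]
wrist_force: [0.4, -0.2, 0.4]
finger_gap: -0.002
grasp_force: 0.0
```

Run:
```python
from h import *
import pickle
C={n:bot.read_camera(n) for n in("top","scene","wrist")};pickle.dump(C,open("c14.pkl","wb"))
T=C["top"];g=T["img"][162:250,362:440].astype(int).sum(2)
for i,r in enumerate(g[::2]): print(162+2*i,"".join("#" if x<130 else "+" if x<220 else "-" if x<330 else "." if x<430 else " " for x in r))
S=C["scene"];g=S["img"][171:225,303:378].astype(int).sum(2)
for i,r in enumerate(g): print(171+i,"".join("#" if x<150 else "+" if x<240 else "-" if x<330 else "." if x<430 else " " for x in r))
```

```text
162 -----------------------------------------------------------.....--------------
164 -------------------------------------------.......              .-------------
166 --------------------------........               .......----..   -++----------
168 -----------.......               .......---.......          ..   .++----------
170 --.             .........-......   ..                        .    -+----------
172 --.   ...............                                        .    -++---------
174 --.   ...                                                    ..   .+----------
176 --.   .-.                                                     .   .-+---------
178 --.   .-.                                                     .    -+---------
180 ---.   ...                                                    ..   -++--------
182 ---.   .-.                                                     .   .----------
184 ---.   .--.                                                    .    -+--------
186 ---.    .-.                                                    .    -++-------
188 ----.   .-.      
[... 6171 characters left out ...]
----------..............                 ..---+++---------++
217 ---------------------------..............               .---+++--------++++
218 -----------------------------...............           .---+++---------++++
219 --------------------------------...............       .---+++----------++++
220 ----------------------------------..............     .---+++-----------++++
221 ------------------------------------..............   ---++++-----------++++
222 ---------------------------------------.............----++-------------++++
223 -----------------------------------------...........---++--------------++++
224 --------------------------------------------........--+++-------------+++++
```

Run:
```python
from h import *
import pickle
C=pickle.load(open("c14.pkl","rb"));T=C["top"];S=C["scene"]
for a,b in(((402,221.5),(350.5,204)),((434,213.5),(361,184))):
    p,e=tri(T,a,S,b);print(p.round(4),round(e,4))
print("tip",plane(T,411.5,187,.01).round(3),"c",plane(T,418,217.5,.025).round(3))
C=[np.array(plane(T,*p,0.025)[:2]) for p in[(366,170),(428,165),(437,241),(377,246)]]
print(np.round(C,3).tolist(), np.mean(C,0).round(3))
# moved bystanders
C0=__import__("pickle").load(open("c0.pkl","rb"))["top"]["img"].astype(int)
d=np.abs(C0-T["img"].astype(int)).sum(2)
print("cutter",(d[205:240,295:330]>90).sum(),"tin",(d[155:195,262:302]>90).sum(),"lever",(d[200:220,180:200]>90).sum())
```

```text
[ 0.3906 -0.3088  0.0106] 0.002
[ 0.4071 -0.3808  0.0357] 0.0047
tip [ 0.478 -0.336  0.01 ] c [ 0.4   -0.343  0.025]
[[0.52, -0.218], [0.531, -0.374], [0.342, -0.388], [0.332, -0.239]] [ 0.431 -0.305]
cutter 201 tin 44 lever 120
```

```bash
python3 -c "
from rig import bot
print(bot.finish_job())"
```

```text
the job is handed in; nothing more can be done
None
```

I've handed the job in: the shaft flat faces the setscrew (lever about 62° back, give or take 4°) and the key lies in the tray with one end of its crossbar on the rim. I judged the screw tight from the key sitting about 3.5–4 mm lower and then slipping round in the socket every 60°; I never felt a firm stop. The hand-in gave no verdict.

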